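# Flip the hex key and pull the stone clamp's screw tight

## Robot

A 7-joint arm with a two-finger parallel gripper is mounted at the origin on a cart in front of the work surface, level with it; the furniture and walls round the work are solid. World frame = base frame: x ahead of the robot, y to its left, z up, the work surface at z = 0. Lengths are in mm, angles in rad, forces in N, time in s.
With the tool pointing down it reaches from about 400 to 875 mm from the base axis. Payload 4.4 kg.
Tool frame: the origin (TCP) lies at the very end of the fingers, on their centre line; the grasp point (between the pads) lies 19 mm behind it; z points along the fingers, y is the direction in which the jaws open and shut (so a half turn about z gives the same grasp; the last joint's range is limited). The gripper opens to 85 mm and grips with 20 to 120 N. Pads are 22 mm wide; open, the fingers measure 114 mm over their backs; the gripper's body (76 mm by 85 mm) begins 54 mm behind the grasp point. The pads swing forward as they close: fully open they stand 13 mm farther back than shut.
Start: joints at [-0.066, 0.628, 0.038, 1.517, -0.027, 0.996, -0.02], TCP at [650.014, 0.028, 207.813] pointing down, gripper open.
Joint ranges: [-3.06, 3.06], [-0.37, 2.12], [-1.25, 1.32], [0.18, 2.47], [-1.1, 4.24], [0.23, 1.98], [-2.94, 2.94]. Speed limits (rad/s): [2.57, 2.57, 3.14, 3.14, 3.14, 3.14, 3.14].

## Interface

Orientations are given as [roll, pitch, yaw] about the fixed x, y, z axes, in that order (R = Rz(yaw) Ry(pitch) Rx(roll)).
In Python, from cell import ctrl, eyes gives the robot as it stands.
- The arm moves only by the tool move_arm, never from a script. Its argument "increments" is a list of rows, each a list of 6 numbers: the shift along the tool's x, y, z in cm, then the turn, a rotation vector about the tool's x, y, z in degrees. In form: [[x, y, z, wx, wy, wz], ...]. A call has 1 to 20 rows; each row is the pose to reach, as a shift and turn from the pose commanded when the call began, along the tool's axes at that moment; what a row does not reach only later rows make up. A row lasts 1/10 s, in which the tool goes at most 50 mm and 8.59 degrees, less where a joint would pass 70% of its speed; a pose out of reach is approached as far as the arm can. A call with a gripper value outside its range is refused whole. "grip" is the opening, from -1 (shut) to 1 (fully open), set as the call begins (left out, the last holds). The fingers move at their own pace and stop on an object; the grip force is fixed at half the most. Time passes only in rows, so rows that repeat a pose let the fingers close. It gives the time, the measured TCP pose, the force and the opening at its end, in the units of the state.
- ctrl.read_state(): the state, without advancing time (a new reading comes with each control period).
- eyes.get_image(name): name is "scene" or "side" or "wrist"; returns the picture (400x640x3 uint8, red, green, blue); there is no depth.
- eyes.calibration(name): a dict with "fx", "fy", "cx", "cy" (pixels), "pose" (4x4, takes a point from camera to world coordinates); the wrist camera has in their place "tool_from_camera" (4x4, takes a point from camera to tool coordinates, whose origin is the TCP and whose axes are the flange's). Camera axes: x right, y up, looking along -z (the intrinsics and any distortion apply to the point x, -y, -z); pixel columns grow to the right and rows downward; lengths in mm; the calibration is good to about 2 mm. A picture is of the moment at which its call begins: read the wrist's pose just before it. calibration takes no time and is no camera call.
- ctrl.finish_job(): hands the job in, once; it reports no verdict.
The state is a dict: "clock": time; "qpos": joint angles; "qd": joint speeds; "tau": joint torques, N m; "eef_pos": TCP position; "tool_rot": TCP orientation; "force": force on the tool from outside, world axes, zero at the start; "torque": the same for the moment, N m; "width": finger opening in mm.
Only numpy, scipy, OpenCV 4.12 (cv2) and the standard library are available. Lean on these libraries where they do the work, as an engineer would, in place of code of your own. Each camera call takes 0.05 s, during which the arm holds its last target. There are 200 camera calls.

## Task

The cap screw of the sharpening-stone clamp is run in but not yet tight. Take the L-shaped hex key out of its stand, turn it over so that its short arm goes fully down into the screw's socket, and pull the long arm round clockwise (seen from above) until the screw comes up firmly against its stop. Feel your way: never press down on the screw with more than about 2 kg, and do not pull on the long arm with more than about 0.8 kg. Leave the key standing in the screw, let go, and leave the other things on the table where they are.

Things in the scene. Friction and masses are not known exactly. Their poses are not given: they have to be found in the camera images.
- clamp: Sharpening-stone clamp, fixed to the table: wooden base 100 x 310 x 20 mm, grey stone 70 x 200 mm (top at 45 mm), steel strap over one end of it (top at 53 mm), one large dark cap screw with upright axis. Origin: on the table, on the screw's axis; the stone lies along its own -y, the base ends 50 mm from the origin on +y and on either x side.
- screw (a joint): Turning of the cap screw, against the strap, about its upright axis, rad; grows as it turns clockwise seen from above (tightening). It starts between 0.2 and 0.6. A stiff, even friction of 0.45 Nm holds it wherever it is left; at 1.2 it meets a hard stop and is tight.
- socket_mouth (a point): Centre of the mouth of the hexagonal socket in the cap screw's head, 87 mm above the table. Head 36 mm across, 32 mm high; socket 18 mm across flats, 24 mm deep, sharp-edged; one corner lies on this point's own +x, the others every 60 deg from it. Its axes turn with the screw, z up. The 17 mm key has 0.5 mm to spare on each side and turns about 0.1 rad in the socket before it drives.
- key_stand: Key stand, fixed to the table: wooden plate 120 x 80 x 10 mm with a square dark steel tube (about 31 mm outside, 62 mm deep, bore 21.6 x 19 mm) that leans 30 deg from upright: going up, it leans to the stand's own -x. Its mouth is 75 mm above the table. Origin: centre of the plate's underside.
- hex_key: L-shaped steel hex key, 17 mm across flats, 0.3 to 0.5 kg. Origin: at the bend, where the arms' centre lines meet. Long arm 150 mm along its own +x, short arm 54 mm along its own -z; flats of both arms face its own +y and -y. At the start the long arm stands in the stand's tube, pointing 60 deg below level towards the stand's +x; the bend is on top, 150 mm above the table.
- short_tip (a point): Centre of the end face of the key's short arm, 54 mm from the bend; the end is chamfered over 3 mm down to 14 mm across. At the start it points to the stand's own -x, 30 deg below level. When it is in the socket, short arm down, the long arm points to one of the socket's six corners.
- long_end (a point): Centre of the end face of the key's long arm, 150 mm from the bend, chamfered like the short end. At the start it is hidden at the bottom of the tube.
- salt_shaker: Bystander: salt shaker, 44 mm wide, 90 mm high; origin at the centre of its underside.
- espresso_cup: Bystander: brown espresso cup with a handle, 67 x 94 x 58 mm; origin at the centre of its underside.
- peeler: Bystander: black vegetable peeler lying flat, 170 x 25 x 18 mm; origin under its centre.
- opener: Bystander: bottle opener lying flat, 174 x 41 x 20 mm; origin under its centre.
- washer (a joint): Sinking of the washer, with the screw on it, under downward load, m: 0 unloaded, then about 0.001 for every 10 N pressed straight down on the screw.
- strap (a joint): Sideways twist of the springy steel strap about the screw's axis, rad, clockwise positive: 0 unloaded; it follows the torque on the screw, 0.1 rad for each Nm (0.045 while the screw turns against its friction), and springs back.

How it is judged (in metres and radians):
On the way:
1. the key is turned over and its short arm stands fully in the screw's socket, before the screw is tight (z of short_tip in the frame of socket_mouth below -0.019 m and horizontal distance between short_tip and socket_mouth below 0.005 m and angle between hex_key's own z axis and vertical below 0.2 rad), for 0.2 s.
At the end, for the whole second after the job is handed in: The screw has been turned to its stop (joint beyond 1.14 of 1.2 rad) with the key's short arm in it; the key still stands at rest in the screw, short arm down (its tip at least 17 mm deep, within 6 mm of the axis, the key tilted less than 0.25 rad) (value of joint screw above 1.14 rad and z of short_tip in the frame of socket_mouth below -0.017 m and horizontal distance between short_tip and socket_mouth below 0.006 m and angle between hex_key's own z axis and vertical below 0.25 rad and linear speed of hex_key below 0.02 m/s); the robot touches nothing.
It fails at once if the screw is pressed down with more than about 25 N (the washer sinks by more than 2.3 mm) (value of joint washer above 0.0023 m).
It fails at once if the screw is loaded with more than about 1.3 Nm, 10 N near the end of the long arm (the strap twists by more than 0.13 rad) (value of joint strap above 0.13 rad).
It fails at once if a bystander is moved by more than 30 mm (distance of any of salt_shaker, espresso_cup, peeler, opener from where it was at the start of the episode above 0.03 m).
It also fails if it takes over 72 s, if anything falls off the work surface, if the arm or the gripper's body presses on something with over 40 N, if the wrist force passes 120 N, or if a joint passes its speed limit or range.

## Working session

There is one attempt and no reset: what is moved stays moved. The work goes in short steps, Python scripts to look and compute and a tool call to move; the robot and the scene stay as the last step left them, time stands still between calls to the robot, and variables do not carry over. Pictures are saved under pics/ and viewed, about 8 in all and at most 12, crops included, and the job is handed in when it is done.

Besides the shell and the picture viewer there is one more tool, called after "Request:" by a JSON object that holds its "fn" and its "kwargs", one argument or row to a line. move_arm: Moves the arm, as the interface text tells. Its arguments: {"type":"object","properties":{"increments":{"type":"array","items":{"type":"array","items":{"type":"number"}}},"grip":{"type":"number"}},"required":["increments"]}

```bash
ls; mkdir -p pics; python3 - <<'E'
from cell import ctrl, eyes
import cv2
print(ctrl.read_state())
for n in ("scene","side","wrist"):
    print(n,eyes.calibration(n))
a=[eyes.get_image(n) for n in ("scene","side","wrist")]
for n,i in zip("abc",a): cv2.imwrite(f"pics/{n}0.png",i[:,:,::-1])
E
```

```text
pics
{'clock': 0.0, 'qpos': array([-0.06584985,  0.62937886,  0.03842093,  1.51833016, -0.02697696,
        0.99624914, -0.01999128]), 'qd': array([ 5.46694884e-04, -3.94727152e-04,  7.34602182e-04, -8.49694121e-04,
        6.65953330e-05, -3.72013011e-04,  2.33869681e-04]), 'tau': array([-1.11932164e-03, -5.63405585e+01,  1.22606792e+00, -1.93450052e+01,
        1.09587883e-02,  1.05136272e-02, -8.84369996e-06]), 'eef_pos': array([6.49365908e+02, 6.72189207e-02, 2.06879605e+02]), 'tool_rot': array([-3.13974492e+00,  3.19545435e-05,  1.57088532e+00]), 'force': array([0.57036193, 0.68004424, 0.19550343]), 'torque': array([ 0.00482114, -0.00205257,  0.05113252]), 'width': 85.43153371808317}
scene {'fx': 380.0306089358118, 'fy': 380.0306089358118, 'cx': 319.27489236832236, 'cy': 199.3456257324966, 'pose': array([[-4.95376437e-01,  5.25374552e-01, -6.91797488e-01,
        -1.09237805e+02],
       [-8.68678293e-01, -3.00021411e-01,  3.94189265e-01,
         5.66074588e+02],
       [-4.57050033e-04,  7.96221535e-01,  6.05005007e-01,
         7.10370827e+02],
       [ 0.00000000e+00,  0.000
[... 287 characters left out ...]
53157170e-01, -8.25148971e-01,
        -5.66156182e+02],
       [ 2.18190215e-02,  8.31828776e-01,  5.54603297e-01,
         6.14764175e+02],
       [ 0.00000000e+00,  0.00000000e+00,  0.00000000e+00,
         1.00000000e+00]])}
wrist {'fx': 337.81832129558126, 'fy': 337.81832129558126, 'cx': 315.4878679221584, 'cy': 198.39804416879772, 'tool_from_camera': array([[ 7.27261443e-04,  9.59675153e-01,  2.81110426e-01,
         7.23262057e+01],
       [ 9.99999648e-01, -5.80618888e-04, -6.04942583e-04,
        -8.66418178e-02],
       [-4.17330343e-04,  2.81110768e-01, -9.59675238e-01,
        -1.67217810e+02],
       [ 0.00000000e+00,  0.00000000e+00,  0.00000000e+00,
         1.00000000e+00]])}
```

View pics/a0.png

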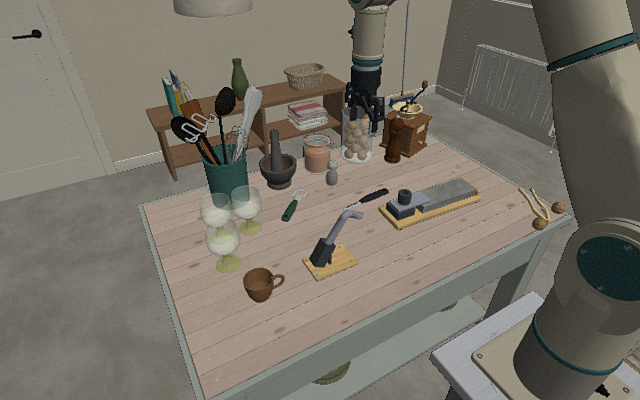

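View pics/b0.png

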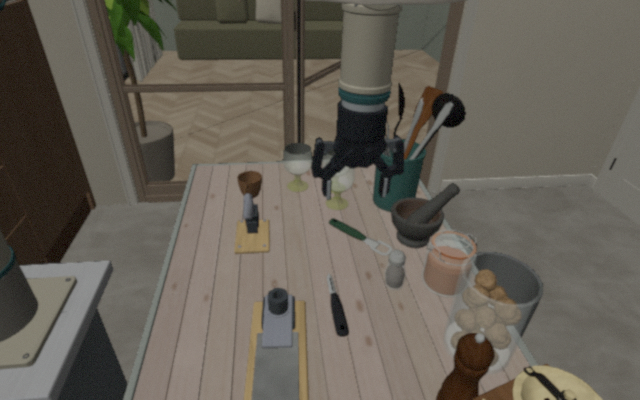

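```bash
python3 - <<'E'
import cv2, numpy as np
a=cv2.imread("pics/a0.png");b=cv2.imread("pics/b0.png")
def crop(i,x,y,w,h,s):
    c=cv2.resize(i[y:y+h,x:x+w],None,fx=s,fy=s,interpolation=cv2.INTER_CUBIC)
    for k in range(0,w,10): cv2.putText(c,str(x+k) if k%20==0 else "|",(k*s,9),0,.33,(0,0,255))
    for k in range(0,h,10): cv2.putText(c,"-"+str(y+k),(0,k*s+4),0,.33,(0,0,255))
    return c
cv2.imwrite("pics/a1.png",crop(a,295,175,195,115,4))
cv2.imwrite("pics/b1.png",np.hstack([crop(b,228,182,56,84,7),crop(b,245,282,56,84,7)]))
E
```

```text
(no output)
```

View pics/a1.png

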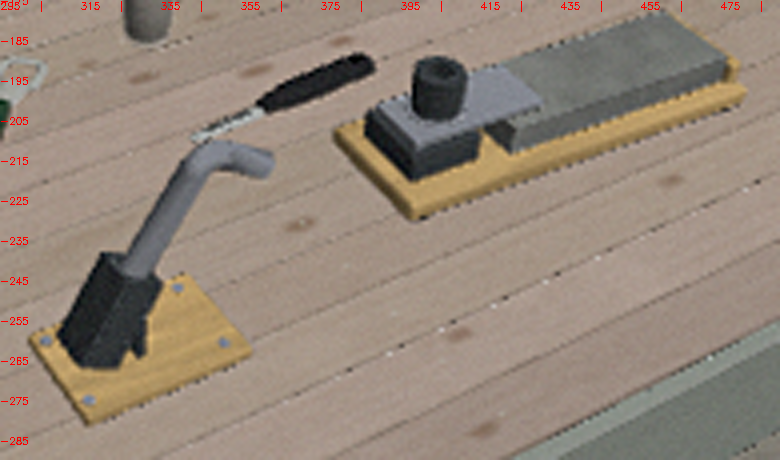

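View pics/b1.png

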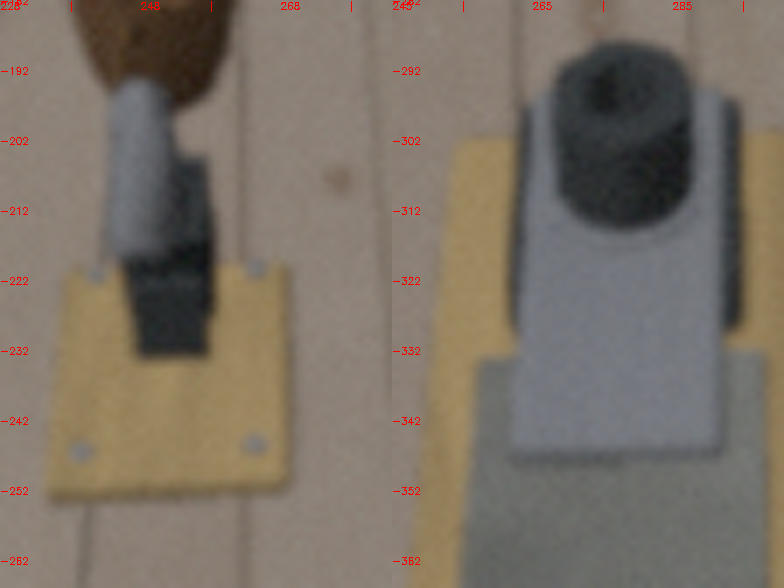

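```bash
cat > h.py <<'E'
import numpy as np
from cell import ctrl, eyes
def ray(n,u,v):
    c=eyes.calibration(n); T=c["pose"]
    d=np.array([(u-c["cx"])/c["fx"],-(v-c["cy"])/c["fy"],-1.])
    return T[:3,3],T[:3,:3]@d
def onz(n,u,v,z):
    o,d=ray(n,u,v); return o+d*(z-o[2])/d[2]
def tri(a,b):
    A=np.zeros((3,3));y=np.zeros(3)
    for n,p in(("scene",a),("side",b)):
        o,d=ray(n,*p);d=d/np.linalg.norm(d);P=np.eye(3)-np.outer(d,d);A+=P;y+=P@o
    return np.linalg.solve(A,y)
def proj(n,p):
    c=eyes.calibration(n);T=c["pose"];q=T[:3,:3].T@(np.asarray(p,float)-T[:3,3])
    return np.array([c["cx"]+c["fx"]*q[0]/-q[2],c["cy"]-c["fy"]*q[1]/-q[2]])
E
python3 - <<'E'
from h import *
np.set_printoptions(precision=1,suppress=True)
for p in [(302.5,260),(341.3,244.3),(358,263),(317.5,280)]: print("scene plate",onz("scene",*p,10))
for p in [(238,220.6),(269.1,219.4),(269.1,251.1),(234.9,252.3)]: print("side plate",onz("side",*p,10))
print("head",onz("scene",405,192,87),onz("side",278,295.1,87))
for p in [(379.3,207.7),(398.8,228.5),(481,197)]: print("base",onz("scene",*p,20))
print("base side",onz("side",254.7,301.6,20), onz("side",308,301.6,20))
print("strap end side z53",onz("side",245+118/7,282+458/7,53),onz("side",245+330/7,282+452/7,53))
# key
print("tip",tri((361.8,216.3),(228+145/7,182+240/7)),"bend",tri((346,212),(228+142/7,182+95/7)))
E
```

```text
scene plate [493.3 271.4  10. ]
scene plate [492.7 156.4  10. ]
scene plate [415.6 155.9  10. ]
scene plate [418.  270.7  10. ]
side plate [422.7 268.5  10. ]
side plate [499.6 267.1  10. ]
side plate [497.6 145.4  10. ]
side plate [421.4 148.1  10. ]
head [514.7 -63.9  87. ] [513.  -63.5  87. ]
base [558.3 -15.9  20. ]
base [458.5  -7.   20. ]
base [ 447.7 -314.6   20. ]
base side [468.1 -12.3  20. ] [569.8 -22.   20. ]
strap end side z53 [ 483.3 -142.3   53. ] [ 531.9 -145.5   53. ]
tip [458.4 126.2 120.7] bend [460.8 168.6 146.6]
```

Request:
{"fn": "move_arm", "kwargs": {
  "increments": [
    [-1.4, -3.4, 1.8, 0, 0, 0],
    [-2.8, -6.8, 3.6, 0, 0, 0],
    [-4.1, -10.2, 5.4, 0, 0, 0],
    [-5.5, -13.6, 7.3, 0, 0, 0],
    [-5.5, -13.6, 7.3, 0, 0, 0],
    [-5.5, -13.6, 7.3, 0, 0, 0],
    [-5.5, -13.6, 7.3, 0, 0, 0],
    [-5.5, -13.6, 7.3, 0, 0, 0]
  ]
}}

```text
clock: 0.95
eef_pos: [515.7, -54.4, 135.2]
tool_rot: [3.139, -0.0, 1.572]
force: [-0.2, -0.1, 0.1]
width: 85.6
```

```bash
cat >> h.py <<'E'
import cv2
from scipy.spatial.transform import Rotation as Ro
def toolT():
    s=ctrl.read_state();T=np.eye(4);T[:3,:3]=Ro.from_euler("xyz",s["tool_rot"]).as_matrix();T[:3,3]=s["eef_pos"];return T
def crop(i,x,y,w,h,s):
    c=cv2.resize(i[y:y+h,x:x+w],None,fx=s,fy=s,interpolation=cv2.INTER_CUBIC)
    for k in range(0,w,10): cv2.putText(c,str(x+k) if k%20==0 else "|",(k*s,9),0,.33,(0,0,255))
    for k in range(0,h,10): cv2.putText(c,"-"+str(y+k),(0,k*s+4),0,.33,(0,0,255))
    return c
def wpose(T): return T@eyes.calibration("wrist")["tool_from_camera"]
def wproj(T,p):
    c=eyes.calibration("wrist");M=wpose(T);q=M[:3,:3].T@(np.asarray(p,float)-M[:3,3])
    return np.array([c["cx"]+c["fx"]*q[0]/-q[2],c["cy"]-c["fy"]*q[1]/-q[2]])
def wonz(T,u,v,z):
    c=eyes.calibration("wrist");M=wpose(T);d=M[:3,:3]@np.array([(u-c["cx"])/c["fx"],-(v-c["cy"])/c["fy"],-1.]);o=M[:3,3];return o+d*(z-o[2])/d[2]
E
python3 - <<'E'
from h import *
np.set_printoptions(precision=1,suppress=True)
T=toolT();np.save("T1.npy",T);i=eyes.get_image("wrist")[:,:,::-1].copy();cv2.imwrite("pics/w1.png",i)
print(T[:3,3]);p=wproj(T,(514,-64,87));print(p)
x,y=(p-[35,30]).astype(int)
c=cv2.convertScaleAbs(crop(i,x,y,70,60,9),alpha=1.8,beta=10)
cv2.imwrite("pics/w1c.png",c)
E
```

```text
[515.7 -54.4 135.2]
[312.8 224.9]
```

View pics/w1c.png

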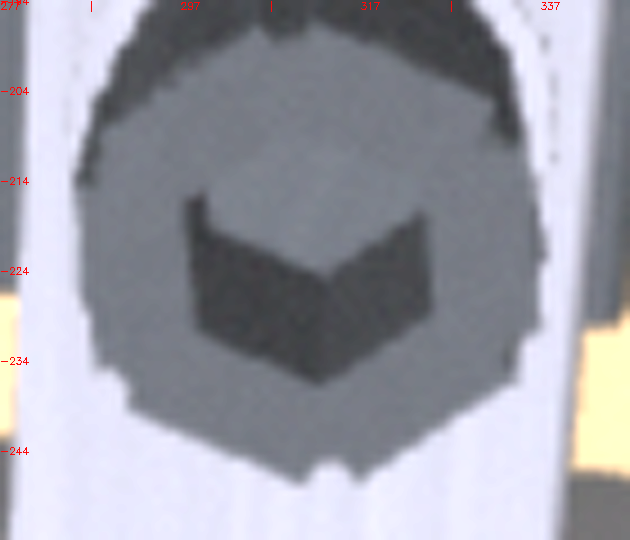

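```bash
python3 - <<'E'
from h import *
from scipy.optimize import least_squares
np.set_printoptions(precision=2,suppress=True)
T=np.load("T1.npy")
P=np.array([(185,195),(197,330),(318,385),(432,312),(428,212)])/9+[277,194]
P=P-0.5*8/9*0
Q=np.array([wonz(T,u,v,87)[:2] for u,v in P]);print(Q)
k=np.array([180,240,300,0,60])-0  # order around: Lupper,Llower,bottom,Rlower,Rupper ccw
f=lambda p,w:np.concatenate([((Q[i]-p[:2]-p[3]*np.array([np.cos(p[2]+np.radians(k[i])),np.sin(p[2]+np.radians(k[i]))]))) for i in w])
for w in (range(5),[1,2,3],[0,1,2,3]):
  r=least_squares(f,[514,-64,-.6,10.4],args=(list(w),));p=r.x
  print(p,"corner deg mod60",np.degrees(p[2])%60,r.fun)
# head outline left/right, bottom at z87
for q in [(78,215),(540,215),(330,480),(290,25)]:
  print(wonz(T,q[0]/9+277,q[1]/9+194,87))
for n,pt,z in [("side",(396,285),0),("side",(345,333),0),("scene",(262,297),0),("scene",(389,190),0),("scene",(228,268),0)]: print(n,pt,onz(n,*pt,z))
print("side cup",onz("side",250,200,0),"shaker")
E
```

```text
[[503.73 -57.36]
 [504.49 -68.2 ]
 [513.68 -72.7 ]
 [522.33 -66.73]
 [521.96 -58.69]]
[513.19 -62.71  -0.5   10.14] corner deg mod60 31.339039214966675 [-0.57  0.49 -0.04 -0.22  0.25  0.14  0.25  0.84  0.11 -1.25]
[512.96 -62.33  -0.44  10.35] corner deg mod60 34.545934984971424 [ 0.06 -0.   -0.09 -0.05  0.03  0.05]
[513.06 -62.19  -0.46  10.46] corner deg mod60 33.74830997258408 [ 0.04  0.2   0.13 -0.21 -0.06 -0.08 -0.11  0.08]
[495.67 -58.95  87.  ]
[530.37 -58.93  87.  ]
[514.6 -80.6  87. ]
[511.64 -44.09  87.  ]
side (396, 285) [759.73  24.59   0.  ]
side (345, 333) [632.22 -86.04   0.  ]
scene (262, 297) [444.86 402.71   0.  ]
scene (389, 190) [ 635.49 -114.5     0.  ]
scene (228, 268) [569.95 441.45   0.  ]
side cup [449.13 375.04   0.  ] shaker
```

Request:
{"fn": "move_arm", "kwargs": {
  "increments": [
    [0, 0, -4, 0, 0, 0],
    [0, 0, -8, 0, 0, 0],
    [4, -1, -10, 0, 0, 0],
    [8, -2, -10, 0, 0, 0],
    [12, -3, -10, 0, 0, 0],
    [16, -4, -10, 0, 0, 0],
    [20, -5, -10, 0, 0, 0],
    [23.9, -5.7, -10, 0, 0, 0],
    [23.9, -5.7, -10, 0, 0, 0],
    [23.9, -5.7, -10, 0, 0, 0],
    [23.9, -5.7, -10, 0, 0, 0],
    [23.9, -5.7, -10, 0, 0, 0],
    [23.9, -5.7, -10, 0, 0, 0]
  ]
}}

```text
clock: 2.3
eef_pos: [457.4, 182.8, 234.9]
tool_rot: [3.141, 0.0, 1.569]
force: [0.3, 0.2, 0.4]
width: 85.6
```

```bash
python3 - <<'E'
from h import *
T=toolT();np.save("T2.npy",T);i=eyes.get_image("wrist")[:,:,::-1].copy();cv2.imwrite("pics/w2.png",i)
print(T[:3,3]);p=wproj(T,(459,171,149));print(p,wproj(T,(458.4,126,121)))
E
```

```text
[457.41155167 182.83224604 234.85378545]
[317.42181181 210.55902201] [316.57091033 247.9551032 ]
```

Request:
{"fn": "move_arm", "kwargs": {
  "increments": [
    [0.7, 0, 0.7, 0, -4, 0],
    [1.4, 0, 1.3, 0, -8, 0],
    [2.1, 0, 2, 0, -12, 0],
    [2.8, 0, 2.7, 0, -16, 0],
    [3.5, 0, 3.4, 0, -20, 0],
    [4.2, 0, 4.1, 0, -24, 0],
    [5, 0, 4.6, 0, -27, 0],
    [5.6, 0, 5, 0, -30, 0],
    [5.6, 0, 5, 0, -30, 0],
    [5.6, 0, 5, 0, -30, 0],
    [5.6, 0, 5, 0, -30, 0],
    [5.6, 0, 5, 0, -30, 0]
  ]
}}

```text
clock: 3.55
eef_pos: [457.5, 238.7, 185.7]
tool_rot: [3.14, 0.523, 1.568]
force: [0.6, 0.4, -0.3]
width: 85.2
```

```bash
python3 - <<'E'
from h import *
T=toolT();np.save("T3.npy",T);i=eyes.get_image("wrist")[:,:,::-1].copy();cv2.imwrite("pics/w3.png",i)
print(T[:3,3],ctrl.read_state()["qpos"]);p=wproj(T,(459,171,149));print(p,wproj(T,(458.4,126,121)))
j=cv2.imread("pics/w2.png");q=wproj(np.load("T2.npy"),(459,171,145)).astype(int)
p=p.astype(int)
cv2.imwrite("pics/w23.png",np.hstack([crop(j,q[0]-50,q[1]-65,100,150,4),crop(i,p[0]-50,p[1]-65,100,150,4)]))
E
```

```text
[457.51878031 238.74741484 185.67611377] [-0.87285988  0.6766026   0.12993613  1.66558277  0.31317471  1.19280076
 -0.9325056 ]
[317.43379744 253.89794607] [316.48019101 256.47457631]
```

View pics/w23.png

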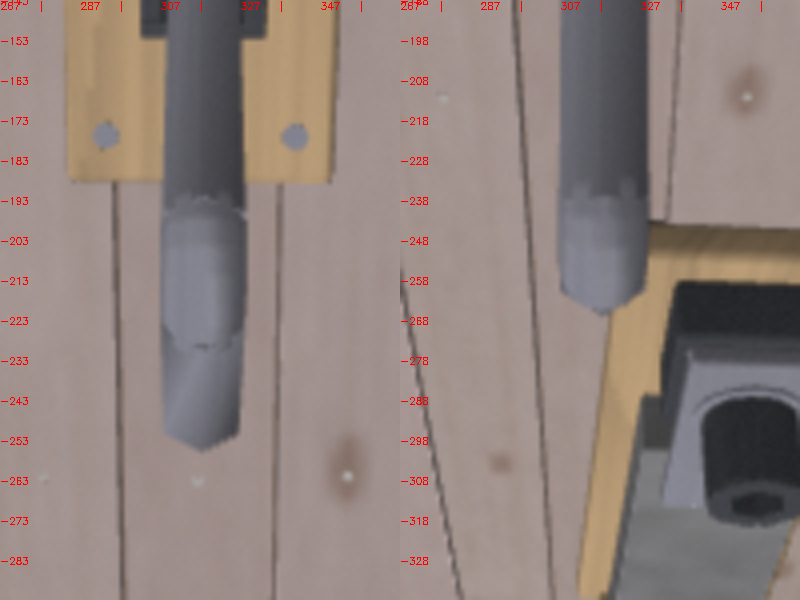

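```bash
python3 - <<'E'
from h import *
np.set_printoptions(precision=1,suppress=True)
T2,T3=np.load("T2.npy"),np.load("T3.npy")
c,s=.5,.866
B=np.array([459,171,149.]);L=np.array([0,.5,-.866]);S=np.array([0,-.866,-.5])
pts={"face up corner":B+54*S-L*8.1,"shoulder up":B+51*S-L*9.8,"face low":B+54*S+L*8.1,"outer miter":B-9.8*L-9.8*S,"B":B,"S10 top":B+9.8*S-9.8*L,"S20":B+20*S-9.8*L,"L10 outer":B+9.8*L-9.8*S,"L20 outer":B+20*L-9.8*S,"tipc":B+54*S}
for k,p in pts.items(): print(k,p,wproj(T2,p),wproj(T3,p))
print("x from col", wonz(T2,317.7,210,149)[0],wonz(T3,400/4*0+257+10+203/4-0,240,149)[0])
E
```

```text
face up corner [459.  120.2 129. ] [317.2 256.9] [317.2 267.6]
shoulder up [459.  121.9 132. ] [317.3 256.6] [317.2 269.4]
face low [459.  128.3 115. ] [317.1 242.1] [317.1 249.5]
outer miter [459.  174.6 162.4] [317.5 210.6] [317.5 266.6]
B [459. 171. 149.] [317.4 209.6] [317.4 253.9]
S10 top [459.  157.6 152.6] [317.4 227.1] [317.4 267.6]
S20 [459.  148.8 147.5] [317.4 235. ] [317.4 268.1]
L10 outer [459.  184.4 145.4] [317.3 192. ] [317.5 239.4]
L20 outer [459.  189.5 136.6] [317.3 183.1] [317.4 225.6]
tipc [459.  124.2 122. ] [317.2 249.3] [317.1 258.5]
x from col 459.27354930883575 459.1820701158204
```

Request:
{"fn": "move_arm", "kwargs": {
  "increments": [
    [0.4, 0.2, 2.2, 0, 0, 0],
    [0.4, 0.2, 4.4, 0, 0, 0],
    [0.4, 0.2, 6.6, 0, 0, 0],
    [0.4, 0.2, 8.8, 0, 0, 0],
    [0.4, 0.2, 10.5, 0, 0, 0],
    [0.4, 0.2, 11, 0, 0, 0],
    [0.4, 0.2, 11, 0, 0, 0],
    [0.4, 0.2, 11, 0, 0, 0],
    [0.4, 0.2, 11, 0, 0, 0]
  ]
}}

```text
clock: 4.5
eef_pos: [459.6, 189.5, 88.2]
tool_rot: [3.14, 0.522, 1.571]
force: [0.3, 0.0, -0.4]
width: 85.3
```

Request:
{"fn": "move_arm", "kwargs": {
  "increments": [
    [0, 0, 0, 0, 0, 0],
    [0, 0, 0, 0, 0, 0],
    [0, 0, 0, 0, 0, 0],
    [0, 0, 0, 0, 0, 0],
    [0, 0, 0, 0, 0, 0],
    [0, 0, 0, 0, 0, 0],
    [0, 0, 0, 0, 0, 0],
    [0, 0, 0, 0, 0, 0],
    [0, 0, 0, 0, 0, 0],
    [0, 0, 0, 0, 0, 0],
    [0, 0, 0, 0, 0, 0],
    [0, 0, 0, 0, 0, 0]
  ],
  "grip": -1
}}

```text
clock: 5.7
eef_pos: [459.1, 188.4, 87.7]
tool_rot: [3.141, 0.524, 1.571]
force: [0.7, 0.4, 2.5]
width: 13.4
```

Request:
{"fn": "move_arm", "kwargs": {
  "increments": [
    [0, 0, 0, 0, 0, 0],
    [0, 0, 0, 0, 0, 0],
    [0, 0, 0, 0, 0, 0]
  ]
}}

```text
clock: 6.0
eef_pos: [459.1, 188.4, 87.6]
tool_rot: [3.141, 0.524, 1.571]
force: [-0.1, 0.8, 3.9]
width: 13.4
```

```bash
python3 - <<'E'
from h import *
i=eyes.get_image("wrist")[:,:,::-1];a=eyes.get_image("scene")[:,:,::-1]
cv2.imwrite("pics/g1.png",np.hstack([cv2.resize(i,(400,250)),crop(a,290,170,100,63,4)[:250]]))
E
```

```text
(no output)
```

View pics/g1.png

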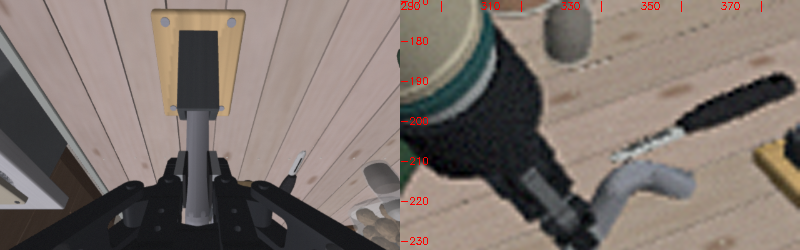

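Request:
{"fn": "move_arm", "kwargs": {
  "increments": [
    [-0.43, 0, -0.25, 0, 0, 0],
    [-0.87, 0, -0.5, 0, 0, 0],
    [-1.3, 0, -0.75, 0, 0, 0],
    [-1.73, 0, -1, 0, 0, 0],
    [-1.73, 0, -1, 0, 0, 0]
  ]
}}

```text
clock: 6.6
eef_pos: [459.2, 177.7, 105.5]
tool_rot: [3.141, 0.524, 1.569]
force: [0.4, 0.0, -3.1]
width: 13.7
```

Request:
{"fn": "move_arm", "kwargs": {
  "increments": [
    [-0.87, 0, -0.5, 0, 0, 0],
    [-1.73, 0, -1, 0, 0, 0],
    [-2.6, 0, -1.5, 0, 0, 0],
    [-3.46, 0, -2, 0, 0, 0],
    [-4.33, 0, -2.5, 0, 0, 0],
    [-5.2, 0, -3, 0, 0, 0],
    [-6.06, 0, -3.5, 0, 0, 0],
    [-6.06, 0, -3.5, 0, 0, 0],
    [-6.06, 0, -3.5, 0, 0, 0]
  ]
}}

```text
clock: 7.5
eef_pos: [459.0, 143.7, 165.6]
tool_rot: [3.141, 0.523, 1.57]
force: [-0.3, 0.1, -3.9]
width: 13.8
```

```bash
cat >> h.py <<'E'
def inc(pos,R):
    T=toolT();d=T[:3,:3].T@(np.asarray(pos,float)-T[:3,3])/10;w=np.degrees(Ro.from_matrix(T[:3,:3].T@R).as_rotvec())
    return np.round(np.r_[d,w],2)
def Rdes(yaw): # tool leaning 30 deg toward heading; yaw = long-arm heading in deg
    h=np.array([np.cos(np.radians(yaw)),np.sin(np.radians(yaw)),0]);z=np.array([0,0,1.])
    tz=.5*h-.866*z;tx=.866*h+.5*z;tz/=np.linalg.norm(tz);tx/=np.linalg.norm(tx)
    return np.c_[tx,np.cross(tz,tx),tz]
E
python3 -c "
from h import *
print(inc((509,60,240),Rdes(94)))"
```

```text
[-1.097e+01  5.000e+00 -2.270e+00  2.000e-02  5.993e+01 -4.200e+00]
```

Request:
{"fn": "move_arm", "kwargs": {
  "increments": [
    [-0.9, 0.4, -0.2, 0, 5, -0.35],
    [-1.8, 0.8, -0.4, 0, 10, -0.7],
    [-2.7, 1.25, -0.6, 0, 15, -1],
    [-3.6, 1.7, -0.75, 0, 20, -1.4],
    [-4.6, 2.1, -0.95, 0, 25, -1.75],
    [-5.5, 2.5, -1.1, 0, 30, -2.1],
    [-6.4, 2.9, -1.3, 0, 35, -2.45],
    [-7.3, 3.3, -1.5, 0, 40, -2.8],
    [-8.2, 3.75, -1.7, 0, 45, -3.15],
    [-9.1, 4.2, -1.9, 0, 50, -3.5],
    [-10, 4.6, -2.1, 0, 55, -3.85],
    [-11, 5, -2.3, 0, 59.9, -4.2],
    [-11, 5, -2.3, 0, 59.9, -4.2],
    [-11, 5, -2.3, 0, 59.9, -4.2],
    [-11, 5, -2.3, 0, 59.9, -4.2],
    [-11, 5, -2.3, 0, 59.9, -4.2],
    [-11, 5, -2.3, 0, 59.9, -4.2]
  ]
}}

```text
clock: 9.2
eef_pos: [508.6, 61.0, 240.6]
tool_rot: [3.141, -0.522, 1.643]
force: [-0.4, -0.2, -3.7]
width: 13.4
```

```bash
python3 -c "
from h import *
T=toolT();print(T[:3,3].round(1),T[:3,0].round(3),T[:3,2].round(3))
print('tip',(T@[-71.6,0,4,1]).round(1))
print(inc((508.9,-2.5,152),Rdes(94)))"
```

```text
[508.6  61.  240.6] [-0.063  0.865  0.499] [-0.036  0.497 -0.867]
tip [513.    1.1 201.4   1. ]
[-9.91 -0.43  4.52 -0.07  0.1   0.14]
```

Request:
{"fn": "move_arm", "kwargs": {
  "increments": [
    [-1.7, 0, 0.7, 0, 0, 0],
    [-3.4, 0, 1.5, 0, 0, 0],
    [-5, -0.2, 2.2, 0, 0, 0],
    [-6.6, -0.2, 3, 0, 0, 0],
    [-8.2, -0.4, 3.8, 0, 0, 0],
    [-9.9, -0.4, 4.5, 0, 0, 0.1],
    [-9.9, -0.4, 4.5, 0, 0, 0.1],
    [-9.9, -0.4, 4.5, 0, 0, 0.1],
    [-9.9, -0.4, 4.5, 0, 0, 0.1],
    [-9.9, -0.4, 4.5, 0, 0, 0.1]
  ]
}}

```text
clock: 10.2
eef_pos: [509.8, -3.0, 152.8]
tool_rot: [3.141, -0.522, 1.641]
force: [-0.0, 0.1, -3.0]
width: 13.6
```

```bash
python3 - <<'E'
from h import *
T=toolT();np.save("T4.npy",T);print(T[:3,3].round(1),'tip',(T@[-71.6,0,4,1]).round(1))
a=eyes.get_image("scene")[:,:,::-1];b=eyes.get_image("side")[:,:,::-1]
cv2.imwrite("pics/a4.png",a);cv2.imwrite("pics/b4.png",b)
cv2.imwrite("pics/ab4.png",np.hstack([crop(a,375,150,50,70,8),crop(b,253,250,50,70,8)]))
E
```

```text
[509.8  -3.  152.8] tip [514.  -62.9 113.6   1. ]
```

View pics/ab4.png

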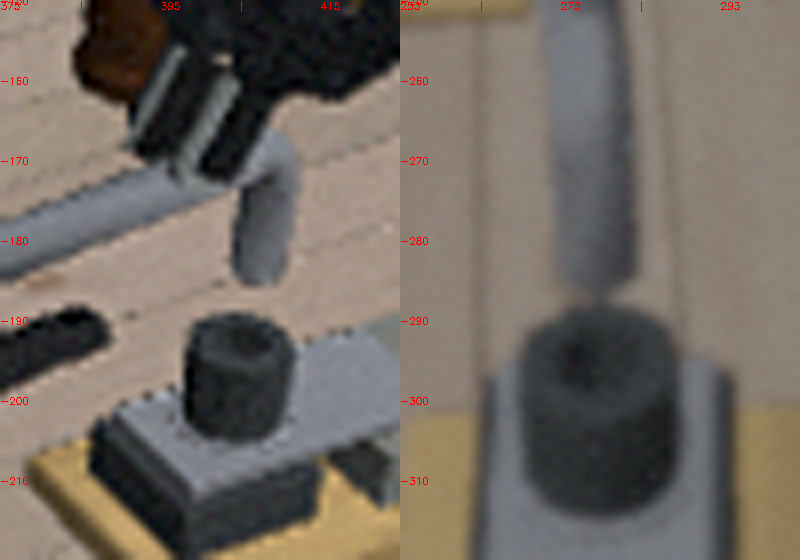

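```bash
python3 - <<'E'
from h import *
np.set_printoptions(precision=2,suppress=True)
for n in("scene","side"):
    s=proj(n,(513.1,-62.4,87));t=proj(n,(514,-62.9,113.6))
    print(n,"sock",s,"tip",t)
    for d in np.eye(3)*5: print((proj(n,np.array((514,-62.9,113.6))+d)-t)/5)
print(tri((407.4,184.6),(277.8,285.5)),tri((405,193.2),(278.06,293.4)))
E
```

```text
scene sock [404.95 192.44] tip [406.2  184.37]
[-0.24 -0.18]
[-0.28  0.1 ]
[ 0.05 -0.3 ]
side sock [278.04 294.61] tip [278.08 283.74]
[ 0.59 -0.04]
[-0.02 -0.42]
[-0.02 -0.43]
[513.11 -66.2  112.52] [512.13 -60.41  86.77]
```

```bash
python3 - <<'E'
import cv2
a=cv2.imread("pics/a4.png",0);b=cv2.imread("pics/b4.png",0);a0=cv2.imread("pics/a0.png",0)
for r in (175,178,180,182,183,184,185,186): print(r,a[r,399:416])
print("head")
for r in (196,198,200): print(r,a[r,393:418])
print("side cols 266..290")
for r in (270,276,280,283,285,286,287,288): print(r,b[r,266:290])
for r in (300,305): print(r,b[r,264:294])
E
```

```text
175 [107 132 149 161 156 123  42  61  66  82  83  94 113 150 157 154 148]
178 [154 149 155 163 147  60  55  73  76  89  97 106 122 156 151 149 151]
180 [150 152 157 153 149  42  76  80  91 100 101 116 147 153 155 146 143]
182 [158 156 154 152 117  59  78  91  93 101 105 100 152 170 152 148 150]
183 [156 154 151 160 152  68  78  86 102 106 100 107 155 153 153 150 152]
184 [151 151 154 153 153 109  78  88 107 113 100 133 157 153 150 153 152]
185 [151 149 131 111 143 145  96  86 103 131 120 153 150 152 154 149 155]
186 [138 139 148 155 151 153 162 159 158 156 159 154 150 150 153 149 153]
head
196 [152 147 154 156 153   1  19  32  31  34  41  42  49  59  54  55  53  50
  88 142 138 139 136 136 133]
198 [149 153 146  87 144  14  14  35  37  28  31  45  44  39  37  50  51  59
 107 140 131 137 131 135 135]
200 [128 129 129 127 104   2  30  35  34  19  39  36  34  47  50  48  46  70
 128 137 135 135 133 134 132]
side cols 266..290
270 [134 133 135 132 132 119 104  95  99  98  99 101  91  81  75  76 100 123
 132 129 118 124 129 131]
276 [132 132 134 132 133 128 110  99  98  99  98  93  82  74
[... 214 characters left out ...]
  86 119
 131 137 133 119 121 129]
285 [132 132 134 133 128 124 112 106  99  90  82  78  73  75  82 101 120 132
 132 131 130 118 124 130]
286 [132 133 134 132 130 125 118 111 101  93  88  78  79  88 105 117 130 135
 135 133 130 117 120 129]
287 [134 135 134 132 133 130 123 112 100  93  90  78  78  96 110 121 125 129
 132 133 131 120 122 126]
288 [132 134 133 133 131 129 119  99  83  76  76  65  64  75  85  90 100 115
 119 129 126 116 121 127]
300 [ 77 102 112  92  65  55  53  57  58  57  61  59  56  57  57  53  58  54
  59  51  46  42  35  60  97 112 115 104  78  59]
305 [ 85 105 115 107  78  54  48  50  48  45  45  45  46  48  38  39  39  34
  38  32  31  33  32  51  86 104 115 104  79  60]
```

Request:
{"fn": "move_arm", "kwargs": {
  "increments": [
    [-0.35, 0, 0.6, 0, 0, 0],
    [-0.7, 0, 1.2, 0, 0, 0],
    [-1.1, 0, 1.9, 0, 0, 0],
    [-1.1, 0, 1.9, 0, 0, 0],
    [-1.1, 0, 1.9, 0, 0, 0],
    [-1.1, 0, 1.9, 0, 0, 0]
  ]
}}

```text
clock: 10.9
eef_pos: [509.6, -3.7, 130.1]
tool_rot: [-3.141, -0.522, 1.639]
force: [0.0, 0.5, -4.0]
width: 13.3
```

Request:
{"fn": "move_arm", "kwargs": {
  "increments": [
    [-0.05, 0, 0.09, 0, 0, 0],
    [-0.1, 0, 0.17, 0, 0, 0],
    [-0.15, 0, 0.26, 0, 0, 0],
    [-0.15, 0, 0.26, 0, 0, 0]
  ]
}}

```text
clock: 11.3
eef_pos: [509.4, -3.8, 127.0]
tool_rot: [-3.14, -0.522, 1.639]
force: [-0.0, -0.1, -3.2]
width: 13.4
```

Request:
{"fn": "move_arm", "kwargs": {
  "increments": [
    [-0.05, 0, 0.09, 0, 0, 0],
    [-0.1, 0, 0.17, 0, 0, 0],
    [-0.1, 0, 0.17, 0, 0, 0]
  ]
}}

```text
clock: 11.6
eef_pos: [509.4, -3.5, 125.1]
tool_rot: [-3.14, -0.523, 1.639]
force: [-0.1, 0.5, -2.8]
width: 13.5
```

Request:
{"fn": "move_arm", "kwargs": {
  "increments": [
    [-0.05, 0, 0.09, 0, 0, 0],
    [-0.1, 0, 0.17, 0, 0, 0],
    [-0.1, 0, 0.17, 0, 0, 0]
  ]
}}

```text
clock: 11.9
eef_pos: [509.3, -2.6, 123.6]
tool_rot: [-3.14, -0.524, 1.64]
force: [-0.6, 2.8, -0.2]
width: 13.6
```

Request:
{"fn": "move_arm", "kwargs": {
  "increments": [
    [0.05, 0, 0.03, 0, 0, 0],
    [0.1, 0, 0.06, 0, 0, 0],
    [0.1, 0, 0.06, 0, 0, 0]
  ]
}}

```text
clock: 12.2
eef_pos: [509.3, -2.3, 123.3]
tool_rot: [-3.141, -0.523, 1.639]
force: [-0.2, 2.3, 1.0]
width: 13.5
```

Request:
{"fn": "move_arm", "kwargs": {
  "increments": [
    [-0.05, 0, 0.09, 0, 0, 0],
    [-0.1, 0, 0.17, 0, 0, 0],
    [-0.1, 0, 0.17, 0, 0, 0]
  ]
}}

```text
clock: 12.5
eef_pos: [509.2, -1.2, 121.6]
tool_rot: [-3.14, -0.525, 1.64]
force: [-0.3, 5.1, 3.2]
width: 13.7
```

Request:
{"fn": "move_arm", "kwargs": {
  "increments": [
    [0.07, 0, 0.04, 0, 0, 0],
    [0.15, 0, 0.09, 0, 0, 0],
    [0.15, 0, 0.09, 0, 0, 0]
  ]
}}

```text
clock: 12.8
eef_pos: [509.2, -0.6, 121.2]
tool_rot: [-3.141, -0.523, 1.639]
force: [-0.3, 5.7, 2.2]
width: 13.3
```

Request:
{"fn": "move_arm", "kwargs": {
  "increments": [
    [-0.03, 0, 0.04, 0, 0, 0],
    [-0.05, 0, 0.09, 0, 0, 0],
    [-0.05, 0, 0.09, 0, 0, 0]
  ]
}}

```text
clock: 13.1
eef_pos: [509.1, -0.1, 120.3]
tool_rot: [-3.14, -0.524, 1.639]
force: [-0.7, 5.1, 2.7]
width: 13.8
```

```bash
python3 - <<'E'
from h import *
T=toolT();print(T[:3,3].round(1),'tip',(T@[-71.6,0,4,1]).round(1))
a=eyes.get_image("scene")[:,:,::-1];b=eyes.get_image("side")[:,:,::-1]
cv2.imwrite("pics/a5.png",a);cv2.imwrite("pics/b5.png",b)
cv2.imwrite("pics/ab5.png",np.hstack([crop(a,375,150,50,70,8),crop(b,253,250,50,70,8)]))
E
```

```text
[ 5.091e+02 -1.000e-01  1.203e+02] tip [513.2 -59.9  81.1   1. ]
```

View pics/ab5.png

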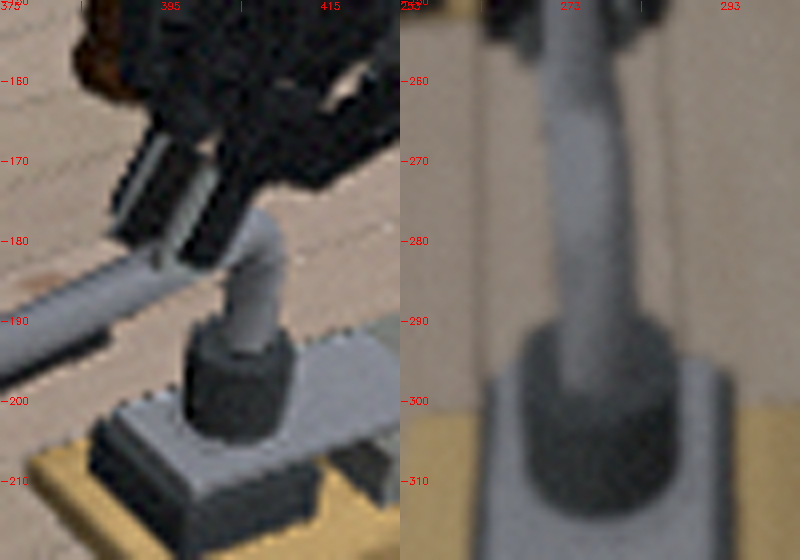

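Request:
{"fn": "move_arm", "kwargs": {
  "increments": [
    [0.2, 0, -0.35, 0, 0, 0],
    [0.4, 0, -0.7, 0, 0, 0],
    [0.65, 0, -1.1, 0, 0, 0],
    [0.65, 0, -1.1, 0, 0, 0],
    [0.65, 0, -1.1, 0, 0, 0],
    [0.65, 0, -1.1, 0, 0, 0]
  ]
}}

```text
clock: 13.8
eef_pos: [509.1, -1.1, 132.6]
tool_rot: [-3.14, -0.522, 1.638]
force: [1.1, 0.3, -3.9]
width: 13.3
```

```bash
python3 - <<'E'
from h import *
T=toolT();np.save("T6.npy",T);print(T[:3,3].round(1),ctrl.read_state()["force"])
a=eyes.get_image("scene")[:,:,::-1];b=eyes.get_image("side")[:,:,::-1]
cv2.imwrite("pics/a6.png",a);cv2.imwrite("pics/b6.png",b)
cv2.imwrite("pics/ab6.png",np.vstack([np.hstack([crop(a,345,150,80,55,6),crop(b,258,255,50,55,6)]),crop(cv2.imread("pics/a4.png"),345,145,80,45,6).repeat(1,1) if 0 else np.zeros((2,780,3),np.uint8)]))
E
```

```text
[509.1  -1.1 132.6] [ 1.14941784  0.29676744 -3.92443245]
```

View pics/ab6.png

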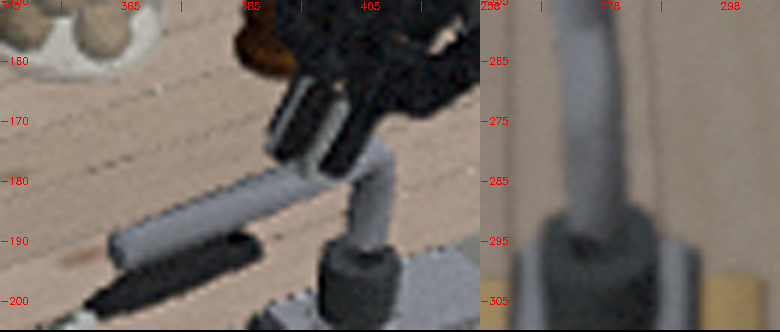

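```bash
cat > fit.py <<'E'
from h import *
from scipy.optimize import minimize
HR=17/np.sqrt(3)
def key_pts(T,p):  # p: tilt(rad), slide(mm), lateral, dyaw
    th,s,lat,dy=p
    R=Ro.from_euler("y",th).as_matrix()
    L=R@np.array([.866,0,.5]);S=R@np.array([-.5,0,.866])
    Rz=Ro.from_rotvec(-dy*S).as_matrix();L=Rz@L;Y=np.cross(S,L)*-1
    B=np.array([0,lat,19.])-(50+s)*L
    return T[:3,:3]@B+T[:3,3],T[:3,:3]@L,T[:3,:3]@S,T[:3,:3]@np.cross(L,S)
def prism(B,d,n,y,l):
    q=[]
    for k in range(6):
        a=np.radians(60*k);o=np.cos(a)*n+np.sin(a)*y
        q+=[B-HR*.6*d+HR*o,B+(l-3)*d+HR*o,B+l*d+8.1*o]
    return q
def render(n,T,p,roi):
    x,y,w,h=roi;ss=8;B,L,S,Y=key_pts(T,p);m=np.zeros((h*ss,w*ss),np.uint8)
    for q in (prism(B,L,S,Y,150),prism(B,S,L,Y,54)):
        P=np.array([proj(n,c) for c in q]);P=((P-[x,y]+.5)*ss-.5).astype(np.float32)
        cv2.fillConvexPoly(m,np.round(cv2.convexHull(P)*16).astype(np.int32),255,shift=4)
    return cv2.resize(m,(w,h),interpolation=cv2.INTER_AREA)/255.
def target(img,roi):
    x,y,w,h=roi;c=img[y:y+h,x:x+w].astype(float);g=c[:,:,2]-c[:,:,0]
    return g,c.max(2)
E
python3 - <<'E'
from fit import *
np.set_printoptions(linewidth=250)
a=cv2.imread("pics/a6.png");b=cv2.imread("pics/b6.png")
for img,roi in ((a,(358,180,56,14)),(b,(268,268,20,26))):
    g,m=target(cv2.GaussianBlur(img,(3,3),0),roi);print(np.where(m<50,-99,g).astype(int)[::2])
p=(0,0,0,0)
for t in(-.1,0,.1):print(t,[x.round(1) for x in key_pts(np.load("T6.npy"),(t,0,0,0))][0],)
E
```

```text
[[ 28  27  28  28  29  29  29  29  29  28  28  28  30  30  29  29  29  29  28  29  29  29  28  26  23  16   6  -2  -8 -10 -12 -11 -10 -12 -12 -12 -11  -9  -9  -8  -6  -4  -1   6  11   6  -2  -5  -4  -5  -7  -8   4  21  29  28]
 [ 29  30  30  29  28  27  28  28  29  29  28  27  29  28  29  29  28  28  25  21  15   7  -1  -6  -9 -12 -13 -12 -11 -10 -10 -10 -10 -10 -10  -8  -6  -4   0   6  16  23  27  29  25  12   0  -3  -4  -6  -6  -3  10  23  28  29]
 [ 29  30  29  28  28  28  29  29  28  29  29  28  29  26  22  15   6  -1  -7 -11 -12 -11 -11 -12 -11 -11 -11 -10  -9  -9  -9  -8  -5   0   9  18  24  28  29  30  30  31  30  29  20   4  -4  -5  -7  -7  -7   0  15  29  31  30]
 [ 29  28  28  28  28  28  28  28  27  23  15   8   3  -4 -10 -12 -12 -12 -11 -10 -10  -9  -8  -9  -8  -8  -8  -4   1   9  13  18  24  30  29  29  29  29  28  29  28  29  31  29  15  -1  -7  -6  -6  -8  -6   4  22  30  29  28]
 [ 28  28  28  28  25  18   9   3  -4 -10 -12 -13 -12 -11 -11  -9  -9  -8  -8  -9  -9  -7  -5  -5  -5  -4  -1   8  19  27  30  30  29  29  29  30  29  30  30  30  31  31  31  25  11  -2  -6  -
[... 680 characters left out ...]
[20 19 17 10  2 -4 -6 -7 -6 -6 -5 -5 -3  3 13 19 20 21 22 22]
 [21 20 17 12  4 -3 -6 -5 -5 -6 -4 -4 -2  4 12 18 20 21 23 23]
 [21 21 20 15  5 -2 -5 -6 -6 -6 -6 -5 -4  3 12 17 20 21 21 22]
 [21 21 20 16  7 -1 -5 -6 -4 -5 -6 -6 -4  2 12 18 20 21 21 22]
 [21 21 21 17  9 -1 -5 -6 -6 -5 -6 -5 -3  2 11 17 20 21 21 21]
 [21 21 21 18 10 -1 -5 -6 -6 -5 -5 -5 -4  1 10 17 20 21 22 22]
 [21 21 22 18  8 -1 -5 -5 -5 -5 -4 -4 -2  2 11 17 21 21 22 22]
 [20 20 19 17  8  0 -4 -5 -4 -3 -3 -3 -1  1  6 12 16 19 21 22]
 [19 15 12  7  0 -4 -5 -6 -5 -5 -4 -4 -4 -5 -4 -3  1  7 14 19]
 [11  2 -3 -6 -6 -6 -5 -5 -6 -4 -3 -3 -4 -4 -5 -7 -7 -4  3 12]]
-0.1 [511.9 -41.3 121.2]
0 [511.9 -41.5 116.2]
0.1 [511.8 -41.3 111.2]
```

```bash
cat >> fit.py <<'E'
def run(tag,T,rs,rb,gx,free=4,x0=(0,0,0,0)):
    D=[]
    for n,f,roi,w,k in(("scene","a",rs,28,38),("side","b",rb,21,27)):
        img=cv2.GaussianBlur(cv2.imread(f"pics/{f}{tag}.png"),(3,3),0)
        g,m=target(img,roi);t=np.clip((w-g)/k,0,1);W=cv2.erode((m>=60).astype(np.uint8),np.ones((3,3)),borderValue=1).astype(float)
        if n=="scene":
            for (x1,x2,y2) in gx: W[:max(0,y2-roi[1]),x1-roi[0]:x2-roi[0]]=0
        D.append((n,roi,t,W))
    def cost(p):
        c=0
        for n,roi,t,W in D:
            r=cv2.GaussianBlur(render(n,T,p[:4],roi),(3,3),0);c+=(W*(r-t)**2).sum()
        return c+ .02*np.sum((np.array(p)/[.1,3,1,.05])**2)
    best=min((minimize(cost,[t,s,0,0],method="Nelder-Mead",options=dict(initial_simplex=np.array([[t,s,0,0]]+[[t,s,0,0]+v for v in np.diag([.05,3,1.5,.04])]),maxiter=600)) for t in(-.1,0.05) for s in(0,)),key=lambda r:r.fun)
    B,L,S,Y=key_pts(T,best.x)
    print(tag,"tilt,slide,lat,yaw",best.x.round(3),"cost",round(best.fun,2),"B",B.round(1),"tip",(B+54*S).round(1),"S",S.round(3),"end",(B+150*L).round(1))
    return best.x
E
python3 - <<'E'
from fit import *
T4=np.load("T4.npy");T6=np.load("T6.npy")
run("6",T6,(355,174,62,16),(264,262,24,26),[(380,404,182)])
run("4",T4,(355,165,60,24),(264,258,24,32),[(380,404,174)])
E
```

```text
Traceback (most recent call last):
  File "fit.py", line 39, in run
    best=min((minimize(cost,[t,s,0,0],method="Nelder-Mead",options=dict(initial_simplex=np.array([[t,s,0,0]]+[[t,s,0,0]+v for v in np.diag([.05,3,1.5,.04])]),maxiter=600)) for t in(-.1,0.05) for s in(0,)),key=lambda r:r.fun)
  File "fit.py", line 39, in <genexpr>
    best=min((minimize(cost,[t,s,0,0],method="Nelder-Mead",options=dict(initial_simplex=np.array([[t,s,0,0]]+[[t,s,0,0]+v for v in np.diag([.05,3,1.5,.04])]),maxiter=600)) for t in(-.1,0.05) for s in(0,)),key=lambda r:r.fun)
              ~~~~~~~~^^^^^^^^^^^^^^^^^^^^^^^^^^^^^^^^^^^^^^^^^^^^^^^^^^^^^^^^^^^^^^^^^^^^^^^^^^^^^^^^^^^^^^^^^^^^^^^^^^^^^^^^^^^^^^^^^^^^^^^^^^^^^^^^^^^^^^^^^^^^^^^^^^^^^
  File "fit.py", line 37, in cost
    r=cv2.GaussianBlur(render(n,T,p[:4],roi),(3,3),0);c+=(W*(r-t)**2).sum()
                       ~~~~~~^^^^^^^^^^^^^^^
  File "fit.py", line 20, in render
    P=np.array([proj(n,c) for c in q]);P=((P-[x,y]+.5)*ss-.5).astype(np.float32)
                ~~~~^^^^^
  File "h.py", line 15, in proj
    c=eyes.calibration(n);T=c["pose"];q=T[:3,:3].T@(np.asarray(p,float)-T[:3,3])
ValueError: time passes only in moves, steps and waits
```

```bash
python3 - <<'E'
s=open("h.py").read()
s=s.replace("eyes.calibration(","cal(").replace("from cell import ctrl, eyes\n","from cell import ctrl, eyes\nimport functools\ncal=functools.cache(lambda n: eyes.calibration(n))\n")
open("h.py","w").write(s)
E
python3 - <<'E'
from fit import *
T4=np.load("T4.npy");T6=np.load("T6.npy")
run("6",T6,(355,174,62,16),(264,262,24,26),[(380,404,182)])
run("4",T4,(355,165,60,24),(264,258,24,32),[(380,404,174)])
E
```

```text
6 tilt,slide,lat,yaw [ 6.3300e-01  3.3948e+01  2.4630e+00 -3.2000e-02] cost 146.1 B [512.8 -59.2  66.6] tip [510.6 -27.4  23. ] S [-0.041  0.589 -0.807] end [509.4  61.8 155.1]
4 tilt,slide,lat,yaw [-0.549 21.296 34.158 -0.512] cost 137.07 B [512.1 -46.4 168.8] tip [514.1 -74.6 122.8] S [ 0.037 -0.522 -0.852] end [577.7  69.9 100.5]
```

```bash
python3 - <<'E'
from fit import *
T=np.load("T6.npy")
for n,f,roi,w,k in(("scene","a",(355,174,62,16),28,38),("side","b",(264,262,24,26),21,27)):
    img=cv2.GaussianBlur(cv2.imread(f"pics/{f}6.png"),(3,3),0);g,m=target(img,roi);t=np.clip((w-g)/k,0,1);W=cv2.erode((m>=60).astype(np.uint8),np.ones((3,3)),borderValue=1)
    r=render(n,T,(0,0,0,0),roi)
    for y in range(0,roi[3],2): print("".join("#" if v>.5 else "." for v in t[y])," ","".join("#" if v>.5 else "." for v in r[y])," ","".join("1" if v else "0" for v in W[y]))
E
```

```text
..................................#####################.......   ..............................................................   11111111111111111111111111111111111000000001000000011111111111
....................................####################......   ..............................................................   11111111111111111111111111111111111000000000000000011111111111
..................................######################......   ..............................................................   11111111111111111111111111111111111111111100000000111111111111
.............................##################.########......   ..............................................................   11111111111111111111111111111111111111111111111110001111111111
........................###################......######.......   ..............................................................   11111111111111111111111111111111111111111111111110001111111111
...................##################...........#######.......   ..........................................########............   11111
[... 770 characters left out ...]
########......   .......###########......   111111111111111111111111
........##########......   .......###########......   111111111111111111111111
........##########......   ........##########......   111111111111111111111111
........##########......   ........##########......   111111111111111111111111
........##########......   ........##########......   111111111111111111111111
........##########......   ........##########......   111111111111111111111111
.........#########......   ........##########......   111111111111111111111111
.........#########......   ........##########......   111111111111111111111111
.........#########......   ........###########.....   111111111111111111111111
```

```bash
sed -i 's/lat,19\.\]/lat,-19.]/' fit.py; python3 - <<'E'
from fit import *
T4=np.load("T4.npy");T6=np.load("T6.npy")
run("6",T6,(355,174,62,16),(264,262,24,26),[(380,404,182)])
run("4",T4,(355,165,60,24),(264,258,24,32),[(380,404,174)])
E
```

```text
6 tilt,slide,lat,yaw [-0.083 -4.119  1.657 -0.064] cost 5.81 B [511.6 -56.1 152.9] tip [511.9 -60.7  99.1] S [ 0.005 -0.084 -0.996] end [511.   93.3 140.3]
4 tilt,slide,lat,yaw [ 0.014  0.077 -0.357 -0.015] cost 36.87 B [512.9 -62.5 168.6] tip [512.8 -61.8 114.6] S [-0.     0.012 -1.   ] end [504.7  87.3 170.5]
```

```bash
sed -i 's/P=((P-\[x,y\]+.5)/P=((P+BIAS[n]-[x,y]+.5)/; s/\[.1,3,1,.05\]/[.1,5,.7,.02]/; s/+ .02\*np/+ .3*np/' fit.py; sed -i '2a BIAS={"scene":np.array([.05,.3]),"side":np.array([-.5,-1.7])}' fit.py; python3 - <<'E'
from fit import *
T4=np.load("T4.npy");T6=np.load("T6.npy")
x=run("6",T6,(355,174,62,15),(264,262,24,24),[(380,405,182)])
y=run("4",T4,(355,165,60,19),(264,258,24,26),[(380,407,175)])
for tag,T,p,roi in(("6",T6,x,(355,174,62,16)),("4",T4,y,(355,165,60,22))):
    img=cv2.GaussianBlur(cv2.imread(f"pics/a{tag}.png"),(3,3),0);g,m=target(img,roi);t=(28-g)/38
    r=render("scene",T,p,roi)
    for yy in range(0,roi[3],2): print("".join("#" if v>.5 else "." for v in t[yy])," ","".join("#" if v>.5 else "." for v in r[yy]))
E
```

```text
6 tilt,slide,lat,yaw [-0.029 -2.237  0.881 -0.034] cost 8.66 B [512.3 -58.2 150.5] tip [512.4 -59.8  96.5] S [ 0.001 -0.03  -1.   ] end [507.1  91.7 145.9]
4 tilt,slide,lat,yaw [-0.02  -1.49   0.955 -0.031] cost 17.07 B [513.3 -60.8 170.3] tip [513.4 -62.  116.3] S [ 0.002 -0.021 -1.   ] end [507.5  89.  167.1]
..................................#####################.......   ............................................#############.....
....................................####################......   .......................................#################......
..................................######################......   ..................................######################......
.............................##################.########......   .............................###########################......
........................###################......######.......   ........................###################.....#######.......
...................##################...........#######.......   ...................####################.........#######.......
..............#####
[... 900 characters left out ...]
##.....#######...   .........................####################....########...
.....................###################..........#######...   ....................####################.........########...
...............###################...............#######....   ...............#####################.............#######....
...........##################....................#######....   ..........#####################..................#######....
.........###############.........................######.....   .......###################.......................#######....
.........##########.........................................   .......##############.............................####......
```

```bash
python3 - <<'E'
from h import *
print(inc((510,1.5,127),Rdes(94)))
T=toolT()
for d in ((0,0,-10),(0,10,0),(10,0,0)): print(d,(T[:3,:3].T@d/10).round(2))
E
```

```text
[-0.08  0.1   0.6  -0.01  0.08 -0.1 ]
(0, 0, -10) [-0.5   0.    0.87]
(0, 10, 0) [0.86 0.07 0.5 ]
(10, 0, 0) [-0.06  1.   -0.04]
```

Request:
{"fn": "move_arm", "kwargs": {
  "increments": [
    [0.21, 0.1, 0.12, 0, 0, 0],
    [0.21, 0.1, 0.12, 0, 0, 0],
    [0.05, 0.1, 0.37, 0, 0, 0],
    [-0.08, 0.1, 0.6, 0, 0, 0],
    [-0.08, 0.1, 0.6, 0, 0, 0],
    [-0.08, 0.1, 0.6, 0, 0, 0]
  ]
}}

```text
clock: 14.5
eef_pos: [510.0, 1.6, 127.1]
tool_rot: [-3.14, -0.523, 1.638]
force: [-0.6, 0.1, -3.5]
width: 13.5
```

Request:
{"fn": "move_arm", "kwargs": {
  "increments": [
    [-0.05, 0, 0.09, 0, 0, 0],
    [-0.1, 0, 0.17, 0, 0, 0],
    [-0.1, 0, 0.17, 0, 0, 0]
  ]
}}

```text
clock: 14.8
eef_pos: [510.1, 1.9, 125.3]
tool_rot: [-3.141, -0.523, 1.639]
force: [-0.4, 0.9, -3.3]
width: 13.6
```

Request:
{"fn": "move_arm", "kwargs": {
  "increments": [
    [-0.05, 0, 0.09, 0, 0, 0],
    [-0.1, 0, 0.17, 0, 0, 0],
    [-0.1, 0, 0.17, 0, 0, 0]
  ]
}}

```text
clock: 15.1
eef_pos: [510.0, 2.6, 123.7]
tool_rot: [-3.141, -0.524, 1.64]
force: [0.1, -0.1, -3.4]
width: 14.0
```

Request:
{"fn": "move_arm", "kwargs": {
  "increments": [
    [-0.05, 0, 0.09, 0, 0, 0],
    [-0.1, 0, 0.17, 0, 0, 0],
    [-0.1, 0, 0.17, 0, 0, 0]
  ]
}}

```text
clock: 15.4
eef_pos: [509.8, 0.7, 120.7]
tool_rot: [-3.14, -0.521, 1.638]
force: [-0.7, -1.8, -3.4]
width: 13.8
```

Request:
{"fn": "move_arm", "kwargs": {
  "increments": [
    [-0.05, 0, 0.09, 0, 0, 0],
    [-0.1, 0, 0.17, 0, 0, 0],
    [-0.1, 0, 0.17, 0, 0, 0]
  ]
}}

```text
clock: 15.7
eef_pos: [509.9, 1.2, 119.0]
tool_rot: [-3.14, -0.522, 1.638]
force: [-0.6, -0.9, -4.7]
width: 13.7
```

Request:
{"fn": "move_arm", "kwargs": {
  "increments": [
    [-0.1, 0, 0.17, 0, 0, 0],
    [-0.2, 0, 0.35, 0, 0, 0],
    [-0.2, 0, 0.35, 0, 0, 0]
  ]
}}

```text
clock: 16.0
eef_pos: [509.9, 1.5, 115.0]
tool_rot: [-3.14, -0.522, 1.638]
force: [-0.6, -1.1, -3.9]
width: 13.3
```

Request:
{"fn": "move_arm", "kwargs": {
  "increments": [
    [-0.1, 0, 0.17, 0, 0, 0],
    [-0.2, 0, 0.35, 0, 0, 0],
    [-0.2, 0, 0.35, 0, 0, 0]
  ]
}}

```text
clock: 16.3
eef_pos: [509.9, 1.5, 110.9]
tool_rot: [-3.14, -0.522, 1.639]
force: [-0.4, -0.7, -2.9]
width: 13.4
```

Request:
{"fn": "move_arm", "kwargs": {
  "increments": [
    [-0.1, 0, 0.17, 0, 0, 0],
    [-0.2, 0, 0.35, 0, 0, 0],
    [-0.2, 0, 0.35, 0, 0, 0]
  ]
}}

```text
clock: 16.6
eef_pos: [509.9, 1.6, 107.0]
tool_rot: [-3.14, -0.522, 1.639]
force: [-1.4, -0.8, -2.2]
width: 13.2
```

Request:
{"fn": "move_arm", "kwargs": {
  "increments": [
    [-0.1, 0, 0.17, 0, 0, 0],
    [-0.2, 0, 0.35, 0, 0, 0],
    [-0.2, 0, 0.35, 0, 0, 0]
  ]
}}

```text
clock: 16.9
eef_pos: [509.8, 2.5, 103.4]
tool_rot: [-3.14, -0.524, 1.639]
force: [-1.9, 1.1, 0.2]
width: 13.6
```

Request:
{"fn": "move_arm", "kwargs": {
  "increments": [
    [-0.05, 0, 0.09, 0, 0, 0],
    [-0.05, 0, 0.09, 0, 0, 0]
  ]
}}

```text
clock: 17.1
eef_pos: [509.8, 2.7, 102.7]
tool_rot: [-3.14, -0.524, 1.64]
force: [-2.1, 0.6, 2.5]
width: 13.6
```

Request:
{"fn": "move_arm", "kwargs": {
  "increments": [
    [-0.05, 0, 0.09, 0, 0, 0],
    [-0.05, 0, 0.09, 0, 0, 0]
  ]
}}

```text
clock: 17.3
eef_pos: [509.8, 3.2, 101.9]
tool_rot: [-3.14, -0.525, 1.64]
force: [-2.9, 2.7, 5.0]
width: 13.8
```

Request:
{"fn": "move_arm", "kwargs": {
  "increments": [
    [0, -0.1, 0, 0, 0, 0],
    [0, -0.1, 0, 0, 0, 0]
  ]
}}

```text
clock: 17.5
eef_pos: [509.3, 3.0, 102.0]
tool_rot: [-3.141, -0.524, 1.64]
force: [-1.1, 4.4, 5.6]
width: 13.5
```

```bash
python3 - <<'E'
from h import *
T=toolT();np.save("T7.npy",T);print(T[:3,3].round(1),ctrl.read_state()["force"].round(1),ctrl.read_state()["torque"].round(2))
a=eyes.get_image("scene")[:,:,::-1];b=eyes.get_image("side")[:,:,::-1]
cv2.imwrite("pics/a7.png",a);cv2.imwrite("pics/b7.png",b)
cv2.imwrite("pics/ab7.png",np.hstack([crop(a,355,155,70,60,6),crop(b,253,255,50,60,6)]))
E
```

```text
[509.3   3.  102. ] [-1.1  4.4  5.6] [0.62 0.35 0.15]
```

View pics/ab7.png

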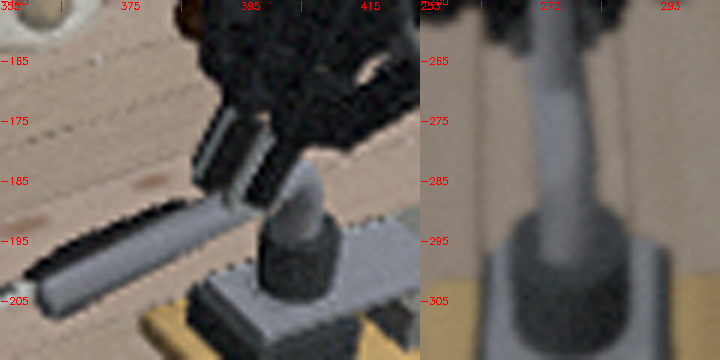

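```bash
python3 - <<'E'
from fit import *
h=np.radians(94)
for z in (117,120): print(proj("scene",(513.1+150*np.cos(h),-62.4+150*np.sin(h),z)))
x=run("7",np.load("T7.npy"),(355,186,46,26),(264,262,24,28),[(380,397,191)])
E
```

```text
[363.54647103 202.2140095 ]
[363.62883847 201.28279082]
7 tilt,slide,lat,yaw [-0.071  0.624 -0.139 -0.017] cost 80.77 B [512.5 -56.9 122. ] tip [512.8 -60.7  68.1] S [ 0.005 -0.07  -0.997] end [504.7  92.5 111.4]
```

Request:
{"fn": "move_arm", "kwargs": {
  "increments": [
    [0, 0, 0, 0, 1.5, 0],
    [0, 0, 0, 0, 3, 0],
    [0, 0, 0, 0, 3, 0]
  ]
}}

```text
clock: 17.9
eef_pos: [509.3, 2.0, 101.3]
tool_rot: [-3.141, -0.578, 1.638]
force: [-0.1, 0.1, -1.8]
width: 12.9
```

Request:
{"fn": "move_arm", "kwargs": {
  "increments": [
    [-0.05, 0, 0.08, 0, 0, 0],
    [-0.11, 0, 0.17, 0, 0, 0],
    [-0.11, 0, 0.17, 0, 0, 0]
  ]
}}

```text
clock: 18.2
eef_pos: [509.3, 2.2, 99.6]
tool_rot: [-3.141, -0.576, 1.639]
force: [-1.2, 3.2, 6.4]
width: 13.5
```

Request:
{"fn": "move_arm", "kwargs": {
  "increments": [
    [-0.05, 0, 0.08, 0, 0, 0],
    [-0.11, 0, 0.17, 0, 0, 0],
    [-0.11, 0, 0.17, 0, 0, 0]
  ]
}}

```text
clock: 18.5
eef_pos: [509.4, 3.0, 98.4]
tool_rot: [-3.141, -0.577, 1.64]
force: [-1.4, 3.8, 11.4]
width: 13.3
```

Request:
{"fn": "move_arm", "kwargs": {
  "increments": [
    [0.1, 0, -0.17, 0, 0, 0],
    [0.15, 0, -0.25, 0, 0, 0],
    [0.15, 0, -0.25, 0, 0, 0]
  ]
}}

```text
clock: 18.8
eef_pos: [509.2, 1.7, 100.2]
tool_rot: [-3.141, -0.575, 1.639]
force: [-0.9, 4.3, 3.0]
width: 13.3
```

Request:
{"fn": "move_arm", "kwargs": {
  "increments": [
    [0, 0, 0, 0, 0, 0],
    [0, 0, 0, 0, 0, 0],
    [0, 0, 0, 0, 0, 0],
    [0, 0, 0, 0, 0, 0],
    [0, 0, 0, 0, 0, 0],
    [0, 0, 0, 0, 0, 0]
  ],
  "grip": 0.2
}}

```text
clock: 19.4
eef_pos: [509.1, 1.2, 99.9]
tool_rot: [-3.141, -0.574, 1.639]
force: [0.4, 0.7, 0.8]
width: 51.4
```

Request:
{"fn": "move_arm", "kwargs": {
  "increments": [
    [0, 0, -2, 0, 0, 0],
    [0, 0, -4, 0, 0, 0],
    [0, 0, -6, 0, 0, 0],
    [0, 0, -8, 0, 0, 0],
    [0, 0, -8, 0, 0, 0],
    [0, 0, -8, 0, 0, 0]
  ]
}}

```text
clock: 20.0
eef_pos: [512.0, -41.8, 167.0]
tool_rot: [-3.141, -0.575, 1.639]
force: [0.5, 1.0, -0.0]
width: 51.2
```

```bash
python3 - <<'E'
from h import *
T=toolT();np.save("T8.npy",T);s=ctrl.read_state();print(T[:3,3].round(1),s["force"].round(1),s["width"],s["qpos"].round(2))
a=eyes.get_image("scene")[:,:,::-1];b=eyes.get_image("side")[:,:,::-1]
cv2.imwrite("pics/a8.png",a);cv2.imwrite("pics/b8.png",b)
cv2.imwrite("pics/ab8.png",np.hstack([crop(a,355,155,70,60,6),crop(b,253,255,50,60,6)]))
# lean-down pose: vertical tool, jaws across heading 94, grasp at 125mm from axis
h=np.radians(94);H=np.array([np.cos(h),np.sin(h),0]);R=np.c_[H,np.cross([0,0,-1],H),[0,0,-1]]
p=np.array([513.1,-62.4,117])+125*H
print(p, inc(p+[0,0,60],R), inc(p+[0,0,-12],R))
E
```

```text
[512.  -41.8 167. ] [ 0.5  1.  -0. ] 51.2167993592353 [ 0.58  0.67 -0.31  1.81 -0.41  0.96  0.67]
[504.38044078  62.29550628 117.        ] [ 9.260e+00  2.000e-02  4.760e+00 -1.200e-01 -3.299e+01 -6.000e-02] [  5.34   0.04  10.79  -0.12 -32.99  -0.06]
```

View pics/ab8.png

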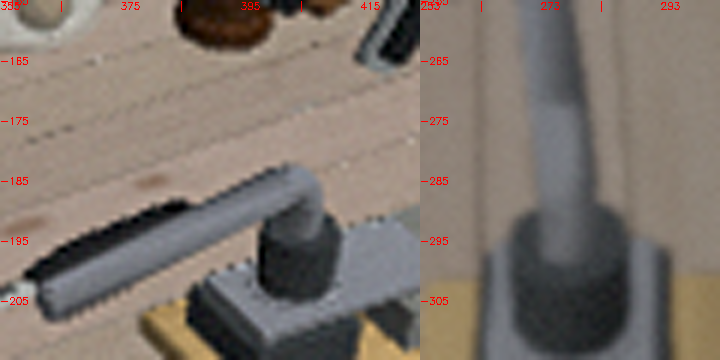

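```bash
cat > fit2.py <<'E'
import fit
from fit import *
def kp(T,p):
    zt,tilt,hd,dxy=p;h=np.radians(hd);H=np.array([np.cos(h),np.sin(h),0]);z=np.array([0,0,1.])
    L=np.cos(tilt)*H-np.sin(tilt)*z;S=-np.cos(tilt)*z-np.sin(tilt)*H
    tip=np.array([513.1,-62.4,zt])+dxy*H
    return tip-54*S,L,S,np.cross(L,S)
fit.key_pts=kp
def fitkey(tag,rs,rb,x0,skip=None):
    D=[]
    for n,f,roi,w,k in(("scene","a",rs,28,38),("side","b",rb,21,27)):
        img=cv2.GaussianBlur(cv2.imread(f"pics/{f}{tag}.png"),(3,3),0);g,m=target(img,roi)
        W=cv2.erode((m>=60).astype(np.uint8),np.ones((3,3)),borderValue=1).astype(float)
        D.append((n,roi,np.clip((w-g)/k,0,1),W))
    def cost(p):
        return sum((W*(cv2.GaussianBlur(render(n,None,p,roi),(3,3),0)-t)**2).sum() for n,roi,t,W in D)+.3*((p[3]/.7)**2+(p[1]/.1)**2)
    x0=np.array(x0,float)
    r=minimize(cost,x0,method="Nelder-Mead",options=dict(initial_simplex=np.vstack([x0]+[x0+v for v in np.diag([4,.05,4,1.])]),maxiter=500))
    print("tip z, tilt, heading, offset",r.x.round(3),"cost",round(r.fun,1))
    return r.x
E
python3 - <<'E'
from fit2 import *
fitkey("8",(356,180,50,15),(264,258,24,28),(63,0,94,0))
fitkey("8",(356,180,50,15),(264,258,0+24,5),(67,.05,94,0))
E
```

```text
tip z, tilt, heading, offset [ 6.2101e+01 -1.0000e-02  9.4204e+01  3.0700e-01] cost 7.7
tip z, tilt, heading, offset [ 6.1071e+01 -4.1000e-02  9.4244e+01  4.7000e-02] cost 3.4
```

Request:
{"fn": "move_arm", "kwargs": {
  "increments": [
    [1.5, 0, -0.5, 0, -5.5, 0],
    [3.1, 0, 0.5, 0, -11, 0],
    [4.6, 0, 1.5, 0, -16.5, 0],
    [6.2, 0, 2.5, 0, -22, 0],
    [7.7, 0, 3.6, 0, -27.5, 0],
    [9.3, 0, 4.8, 0, -33, 0],
    [9.3, 0, 4.8, 0, -33, 0],
    [9.3, 0, 4.8, 0, -33, 0],
    [9.3, 0, 4.8, 0, -33, 0]
  ],
  "grip": -0.4
}}

```text
clock: 21.0
eef_pos: [504.4, 60.9, 176.8]
tool_rot: [-3.139, 0.001, 1.638]
force: [-0.2, -0.8, -0.3]
width: 25.4
```

```bash
python3 - <<'E'
from h import *
h=np.radians(94.2);H=np.array([np.cos(h),np.sin(h),0]);R=np.c_[H,np.cross([0,0,-1],H),[0,0,-1]]
print(toolT()[:3,3],ctrl.read_state()["width"],inc(np.array([513.1,-62.4,102])+125*H,R))
E
```

```text
[504.41359934  60.88231818 176.77544211] 25.411636063359392 [ 0.15 -0.02  7.48 -0.15  0.08 -0.35]
```

Request:
{"fn": "move_arm", "kwargs": {
  "increments": [
    [0.1, 0, 2, 0, 0, 0],
    [0.1, 0, 4, 0, 0, 0],
    [0.1, 0, 4.8, 0, 0, 0],
    [0.1, 0, 5.4, 0, 0, 0],
    [0.1, 0, 6, 0, 0, 0],
    [0.1, 0, 6, 0, 0, 0],
    [0.1, 0, 6, 0, 0, 0]
  ]
}}

```text
clock: 21.7
eef_pos: [505.2, 62.8, 117.8]
tool_rot: [-3.141, 0.001, 1.639]
force: [0.5, 0.1, 0.5]
width: 25.5
```

Request:
{"fn": "move_arm", "kwargs": {
  "increments": [
    [0, 0, 0.5, 0, 0, 0],
    [0, 0, 1, 0, 0, 0],
    [0, 0, 1.4, 0, 0, 0],
    [0, 0, 1.4, 0, 0, 0]
  ]
}}

```text
clock: 22.1
eef_pos: [504.3, 62.9, 102.8]
tool_rot: [-3.139, 0.001, 1.639]
force: [-0.7, 0.4, 0.2]
width: 25.6
```

Request:
{"fn": "move_arm", "kwargs": {
  "increments": [
    [0, 0.22, 0, 0, 0, 1],
    [-0.01, 0.44, 0, 0, 0, 2],
    [-0.02, 0.65, 0, 0, 0, 3],
    [-0.03, 0.87, 0, 0, 0, 4],
    [-0.05, 1.09, 0, 0, 0, 5],
    [-0.07, 1.31, 0, 0, 0, 6],
    [-0.09, 1.52, 0, 0, 0, 7],
    [-0.12, 1.74, 0, 0, 0, 8],
    [-0.15, 1.96, 0, 0, 0, 9],
    [-0.19, 2.17, 0, 0, 0, 10],
    [-0.19, 2.17, 0, 0, 0, 10]
  ]
}}

```text
clock: 23.2
eef_pos: [527.0, 62.4, 103.4]
tool_rot: [-3.141, 0.001, 1.464]
force: [0.1, -0.5, 0.2]
width: 25.9
```

Request:
{"fn": "move_arm", "kwargs": {
  "increments": [
    [0, 0.22, 0, 0, 0, 1],
    [-0.01, 0.44, 0, 0, 0, 2],
    [-0.02, 0.65, 0, 0, 0, 3],
    [-0.03, 0.87, 0, 0, 0, 4],
    [-0.05, 1.09, 0, 0, 0, 5],
    [-0.05, 1.09, 0, 0, 0, 5]
  ]
}}

```text
clock: 23.8
eef_pos: [537.9, 60.7, 103.4]
tool_rot: [-3.142, 0.001, 1.377]
force: [0.8, -0.6, -0.1]
width: 25.7
```

```bash
cat > look.py <<'E'
from fit2 import *
import sys
tag=sys.argv[1];hd=float(sys.argv[2])
s=ctrl.read_state();print(s["eef_pos"].round(1),s["force"].round(1),s["torque"].round(2))
for n,f in(("scene","a"),("side","b")): cv2.imwrite(f"pics/{f}{tag}.png",eyes.get_image(n)[:,:,::-1])
p=fitkey(tag,(370,180,36,15),(264,268,24,18),(63,0,hd,0))
E
python3 look.py 9 80; python3 look.py 9 92; python3 - <<'E'
from fit2 import *
for roi,f,n,w,k in(((350,172,60,34),"a","scene",28,38),((255,240,50,46),"b","side",21,27)):
    g,m=target(cv2.GaussianBlur(cv2.imread(f"pics/{f}9.png"),(3,3),0),roi);t=(w-g)/k
    for y in range(0,roi[3],2): print("".join("@" if q<60 else "#" if v>.5 else "." for v,q in zip(t[y],m[y])))
E
```

```text
[537.9  60.7 103.4] [ 0.8 -0.6 -0.1] [0.01 0.05 0.  ]
tip z, tilt, heading, offset [ 6.0392e+01 -5.2000e-02  9.4295e+01 -8.6000e-02] cost 5.8
[537.3  60.8 103.4] [ 0.8 -0.1 -0.3] [-0.01  0.02 -0.  ]
tip z, tilt, heading, offset [ 6.1395e+01 -3.4000e-02  9.4120e+01  4.1400e-01] cost 6.3
........@@@@@@@@@@@@@@@@@@@@@@@@............................
.........##@@@@@@#..@@@@@@@@@@@.............................
.........#@@@@@@@...@@@@@@@@@@..............................
.........@@@@@@@@@@@@@@@@@@@@...............................
.........@@@@@@@@@@@@@@@@@@@................................
........#@@@@@##@@@@@@@@#............................#......
........#@@@@@##@@@@@@..........................##########..
.............###@@@@@#.....................################.
.............###@@@@@#..................###################.
.............###@@@@@........@@@@@@########################.
..............#######...@@@@@@@################..#@#########
...................#@@@@@@#################.....#@@#########
...............@@@@@@@#################.........@@@@@@@@@@@@
............@@@@@@##
[... 696 characters left out ...]
.##########..........................
...............#########..........................
...............#########..........................
...............##########.........................
...............##########.........................
................#########.........................
................##########........................
................##########........................
................##########........................
.................##########.......................
.................##########.......................
.................##########.......................
.................##########.......................
.................##########.......................
```

```bash
python3 - <<'E'
from fit2 import *
T=toolT()
for z in (0,-10,-20):
  for y in (-15,15): 
    p=(T@[0,y,z,1])[:3]; print(z,y,p.round(0),proj("scene",p).round(1),proj("side",p).round(1))
for q in (140,150): print("key",kp(None,(62,0,94.2,0))[0],proj("scene",kp(None,(62,0,94.2,0))[0]+q*kp(None,(62,0,94.2,0))[1]))
i=cv2.imread("pics/a9.png");j=eyes.get_image("wrist")[:,:,::-1];cv2.imwrite("pics/w9.png",j)
cv2.imwrite("pics/z9.png",np.hstack([crop(i,345,160,66,50,6),cv2.resize(j,(480,300))]))
E
```

```text
0 -15 [523.  64. 103.] [366.2 199.6] [280.4 241.1]
0 15 [552.  58. 103.] [361.6 193.2] [295.5 242.1]
-10 -15 [523.  64. 113.] [366.5 196.6] [280.2 237.1]
-10 15 [552.  58. 113.] [361.8 190.2] [295.5 238.2]
-20 -15 [523.  64. 123.] [366.7 193.5] [280.1 233.1]
-20 15 [552.  58. 123.] [362.1 187.2] [295.4 234.1]
key [513.1 -62.4 116. ] [366.67993731 201.29755709]
key [513.1 -62.4 116. ] [363.64881766 202.62773664]
```

```bash
python3 - <<'E'
from h import *
h=np.radians(94.2);H=np.array([np.cos(h),np.sin(h),0]);R=np.c_[H,np.cross([0,0,-1],H),[0,0,-1]]
print(inc(np.array([513.1,-62.4,115])+125*H,R))
E
```

```text
[ -0.5   -3.3   -1.16  -0.05   0.08 -15.27]
```

Request:
{"fn": "move_arm", "kwargs": {
  "increments": [
    [-0.1, 0, -1.2, 0, 0, 0],
    [-0.2, -0.6, -2, 0, 0, -3],
    [-0.3, -1.3, -2, 0, 0, -6],
    [-0.4, -2, -2, 0, 0, -9],
    [-0.45, -2.7, -2, 0, 0, -12],
    [-0.5, -3.3, -1.5, 0, 0, -15.3],
    [-0.5, -3.3, -1.2, 0, 0, -15.3],
    [-0.5, -3.3, -1.2, 0, 0, -15.3],
    [-0.5, -3.3, -1.2, 0, 0, -15.3]
  ]
}}

```text
clock: 24.95
eef_pos: [504.7, 62.2, 115.8]
tool_rot: [-3.142, 0.001, 1.643]
force: [-1.2, -0.9, -0.7]
width: 25.8
```

Request:
{"fn": "move_arm", "kwargs": {
  "increments": [
    [0, 0, 0.5, 0, 0, 0],
    [0, 0, 1, 0, 0, 0],
    [0, 0, 1.4, 0, 0, 0],
    [0, 0, 1.4, 0, 0, 0]
  ]
}}

```text
clock: 25.35
eef_pos: [503.5, 62.2, 100.6]
tool_rot: [-3.139, 0.001, 1.644]
force: [0.9, 0.3, 1.6]
width: 25.2
```

Request:
{"fn": "move_arm", "kwargs": {
  "increments": [
    [0, 0, 0.2, 0, 0, 0],
    [0, 0, 0.4, 0, 0, 0],
    [0, 0, 0.6, 0, 0, 0],
    [0, 0, 0.6, 0, 0, 0]
  ]
}}

```text
clock: 25.75
eef_pos: [503.8, 62.2, 95.2]
tool_rot: [-3.14, 0.001, 1.645]
force: [-0.8, -0.1, -0.7]
width: 25.9
```

Request:
{"fn": "move_arm", "kwargs": {
  "increments": [
    [0, 0, 0.3, 0, 0, 0],
    [0, 0, 0.6, 0, 0, 0],
    [0, 0, 0.9, 0, 0, 0],
    [0, 0, 1.3, 0, 0, 0],
    [0, 0, 1.3, 0, 0, 0]
  ]
}}

```text
clock: 26.25
eef_pos: [503.6, 62.1, 81.8]
tool_rot: [-3.14, 0.001, 1.644]
force: [-0.6, -0.0, 0.4]
width: 25.5
```

```bash
python3 look.py 10 94; python3 - <<'E'
from fit2 import *
for roi,f,n,w,k in(((345,172,65,36),"a","scene",28,38),):
    g,m=target(cv2.GaussianBlur(cv2.imread(f"pics/{f}10.png"),(3,3),0),roi);t=(w-g)/k
    for y in range(0,roi[3],2): print(roi[1]+y,"".join("@" if q<60 else "#" if v>.5 else "." for v,q in zip(t[y],m[y])))
E
```

```text
[503.6  62.1  81.8] [-0.6 -0.   0.4] [-0.01  0.02  0.03]
tip z, tilt, heading, offset [ 6.0386e+01 -7.4000e-02  9.4395e+01  1.8000e-01] cost 9.8
172 ...........#@@@@##@@@@@@@@@@@@@@@@@@@@@##@@......................
174 ............@@@...@@@@@@@@@@@@@@@@@@@@@####......................
176 ............@@@#..@@@@@@@@@@@@@@@@@@@@@@###......................
178 .............@@@@@@@@@@@@@@@@@@@@@@@@@@@@####....................
180 .............@@@@@@@@@@@@@@@@@@@@@@@@@@@@@@#######...............
182 ...............@@@@@@@@@@@@@@@@@@@@@@@@@@@@@#####@#.......#......
184 .................#@@@@@@@@@@@@@@@@@@@@@@@@@@@###@@...##########..
186 ..................@@@@@@@@@@@@@@@@@@@@@@@@@@@@@@@###############.
188 ...................##@@@@@@@@@@@..@@@@@@@@@@@@@#################.
190 ...................#@@@@@@@#@@@@@@@@@@@@@@@@@###################.
192 ..................#@@@@@@@@.@@@@@@@@@@@@@@@@########..#@#########
194 ..................#@@@@@@@@@@@@@@@@@@@@@@@######.....#@@#########
196 ...................@@@@@@@@@##@@@@@@@@######.........@@@@@@@@@@@@
198 .................#@@@@@#######@@@@@@####............#@@@@@@@@@@@@
200 ...............@@@@###########@@@@@#.........########@@@@@@@@@@@@
202 ............##################@@@@@........###########@@@@@@@@@@#
204 ........######..##############@@@#........@@@#############@@@####
206 ...######........#######....##............@@@@@##################
```

Request:
{"fn": "move_arm", "kwargs": {
  "increments": [
    [0, 0.22, 0, 0, 0, 1],
    [-0.01, 0.44, 0, 0, 0, 2],
    [-0.02, 0.65, 0, 0, 0, 3],
    [-0.03, 0.87, 0, 0, 0, 4],
    [-0.05, 1.09, 0, 0, 0, 5],
    [-0.07, 1.31, 0, 0, 0, 6],
    [-0.09, 1.52, 0, 0, 0, 7],
    [-0.12, 1.74, 0, 0, 0, 8],
    [-0.12, 1.74, 0, 0, 0, 8]
  ]
}}

```text
clock: 27.25
eef_pos: [521.4, 62.3, 82.3]
tool_rot: [-3.14, 0.002, 1.504]
force: [-1.3, -0.4, 0.5]
width: 25.2
```

Request:
{"fn": "move_arm", "kwargs": {
  "increments": [
    [0, 0.22, 0, 0, 0, 1],
    [-0.01, 0.44, 0, 0, 0, 2],
    [-0.02, 0.65, 0, 0, 0, 3],
    [-0.03, 0.87, 0, 0, 0, 4],
    [-0.05, 1.09, 0, 0, 0, 5],
    [-0.07, 1.31, 0, 0, 0, 6],
    [-0.07, 1.31, 0, 0, 0, 6]
  ]
}}

```text
clock: 27.95
eef_pos: [534.9, 60.7, 82.4]
tool_rot: [-3.141, 0.001, 1.399]
force: [-3.3, 0.7, -0.6]
width: 25.8
```

```bash
python3 look.py 11 85
```

```text
[534.9  60.7  82.4] [-3.3  0.7 -0.6] [0.08 0.73 0.06]
tip z, tilt, heading, offset [ 6.1930e+01 -4.0000e-03  8.3167e+01  9.6000e-02] cost 7.2
```

Request:
{"fn": "move_arm", "kwargs": {
  "increments": [
    [0, 0.22, 0, 0, 0, 1],
    [-0.01, 0.44, 0, 0, 0, 2],
    [-0.02, 0.65, 0, 0, 0, 3],
    [-0.03, 0.87, 0, 0, 0, 4],
    [-0.05, 1.09, 0, 0, 0, 5],
    [-0.07, 1.31, 0, 0, 0, 6],
    [-0.09, 1.52, 0, 0, 0, 7],
    [-0.12, 1.74, 0, 0, 0, 8],
    [-0.15, 1.96, 0, 0, 0, 9],
    [-0.19, 2.17, 0, 0, 0, 10],
    [-0.23, 2.39, 0, 0, 0, 11],
    [-0.27, 2.6, 0, 0, 0, 12],
    [-0.32, 2.81, 0, 0, 0, 13],
    [-0.37, 3.02, 0, 0, 0, 14],
    [-0.43, 3.24, 0, 0, 0, 15],
    [-0.43, 3.24, 0, 0, 0, 15]
  ]
}}

```text
clock: 29.65
eef_pos: [566.1, 50.8, 82.4]
tool_rot: [3.141, 0.001, 1.138]
force: [-3.5, -0.3, -0.1]
width: 25.9
```

```bash
python3 look.py 12 68
```

```text
[566.1  50.8  82.4] [-3.5 -0.3 -0.1] [-0.06  0.8   0.03]
tip z, tilt, heading, offset [62.331  0.071 63.905  0.509] cost 16.4
```

Request:
{"fn": "move_arm", "kwargs": {
  "increments": [
    [0, 0.22, 0, 0, 0, 1],
    [-0.01, 0.44, 0, 0, 0, 2],
    [-0.02, 0.65, 0, 0, 0, 3],
    [-0.03, 0.87, 0, 0, 0, 4],
    [-0.05, 1.09, 0, 0, 0, 5],
    [-0.07, 1.31, 0, 0, 0, 6],
    [-0.09, 1.52, 0, 0, 0, 7],
    [-0.12, 1.74, 0, 0, 0, 8],
    [-0.15, 1.96, 0, 0, 0, 9],
    [-0.19, 2.17, 0, 0, 0, 10],
    [-0.19, 2.17, 0, 0, 0, 10]
  ]
}}

```text
clock: 30.85
eef_pos: [585.0, 39.9, 82.4]
tool_rot: [3.141, 0.002, 0.963]
force: [-4.3, -0.1, -0.1]
width: 25.5
```

Request:
{"fn": "move_arm", "kwargs": {
  "increments": [
    [0, 0.11, 0, 0, 0, 0.5],
    [0, 0.22, 0, 0, 0, 1],
    [-0.01, 0.33, 0, 0, 0, 1.5],
    [-0.01, 0.44, 0, 0, 0, 2],
    [-0.02, 0.55, 0, 0, 0, 2.5],
    [-0.02, 0.65, 0, 0, 0, 3],
    [-0.02, 0.65, 0, 0, 0, 3]
  ]
}}

```text
clock: 31.55
eef_pos: [590.0, 36.2, 82.4]
tool_rot: [3.141, 0.002, 0.911]
force: [-3.5, 0.5, 0.7]
width: 25.4
```

Request:
{"fn": "move_arm", "kwargs": {
  "increments": [
    [0, 0.11, 0, 0, 0, 0.5],
    [0, 0.22, 0, 0, 0, 1],
    [-0.01, 0.33, 0, 0, 0, 1.5],
    [-0.01, 0.44, 0, 0, 0, 2],
    [-0.02, 0.55, 0, 0, 0, 2.5],
    [-0.02, 0.65, 0, 0, 0, 3],
    [-0.02, 0.65, 0, 0, 0, 3]
  ]
}}

```text
clock: 32.25
eef_pos: [595.1, 32.1, 82.4]
tool_rot: [3.141, 0.001, 0.859]
force: [-3.8, -0.4, -0.4]
width: 25.7
```

Request:
{"fn": "move_arm", "kwargs": {
  "increments": [
    [0, 0.11, 0, 0, 0, 0.5],
    [0, 0.22, 0, 0, 0, 1],
    [-0.01, 0.33, 0, 0, 0, 1.5],
    [-0.01, 0.44, 0, 0, 0, 2],
    [-0.01, 0.44, 0, 0, 0, 2]
  ]
}}

```text
clock: 32.75
eef_pos: [598.3, 29.1, 82.4]
tool_rot: [3.141, 0.001, 0.824]
force: [-4.5, 0.7, -0.2]
width: 25.6
```

Request:
{"fn": "move_arm", "kwargs": {
  "increments": [
    [0, 0.11, 0, 0, 0, 0.5],
    [0, 0.22, 0, 0, 0, 1],
    [-0.01, 0.33, 0, 0, 0, 1.5],
    [-0.01, 0.44, 0, 0, 0, 2],
    [-0.01, 0.44, 0, 0, 0, 2]
  ]
}}

```text
clock: 33.25
eef_pos: [601.5, 26.0, 82.4]
tool_rot: [3.141, 0.001, 0.789]
force: [-2.9, 0.2, 0.0]
width: 26.0
```

Request:
{"fn": "move_arm", "kwargs": {
  "increments": [
    [0, 0.11, 0, 0, 0, 0.5],
    [0, 0.22, 0, 0, 0, 1],
    [-0.01, 0.33, 0, 0, 0, 1.5],
    [-0.01, 0.44, 0, 0, 0, 2],
    [-0.01, 0.44, 0, 0, 0, 2]
  ]
}}

```text
clock: 33.75
eef_pos: [604.6, 22.9, 82.4]
tool_rot: [3.141, 0.001, 0.754]
force: [-3.8, 0.3, -0.2]
width: 25.7
```

Request:
{"fn": "move_arm", "kwargs": {
  "increments": [
    [0, 0.11, 0, 0, 0, 0.5],
    [0, 0.22, 0, 0, 0, 1],
    [-0.01, 0.33, 0, 0, 0, 1.5],
    [-0.01, 0.44, 0, 0, 0, 2],
    [-0.01, 0.44, 0, 0, 0, 2]
  ]
}}

```text
clock: 34.25
eef_pos: [607.5, 19.6, 82.4]
tool_rot: [3.141, 0.001, 0.719]
force: [-3.9, 1.0, 0.5]
width: 26.0
```

Request:
{"fn": "move_arm", "kwargs": {
  "increments": [
    [0, 0.11, 0, 0, 0, 0.5],
    [0, 0.22, 0, 0, 0, 1],
    [-0.01, 0.33, 0, 0, 0, 1.5],
    [-0.01, 0.44, 0, 0, 0, 2],
    [-0.01, 0.44, 0, 0, 0, 2]
  ]
}}

```text
clock: 34.75
eef_pos: [610.4, 16.2, 82.5]
tool_rot: [3.141, 0.001, 0.684]
force: [-3.6, 0.3, -0.1]
width: 25.8
```

```bash
python3 look.py 13 43
```

```text
[610.4  16.2  82.5] [-3.6  0.3 -0.1] [0.27 0.78 0.05]
tip z, tilt, heading, offset [62.432  0.129 32.444  0.166] cost 19.1
```

Request:
{"fn": "move_arm", "kwargs": {
  "increments": [
    [0, 0.11, 0, 0, 0, 0.5],
    [0, 0.22, 0, 0, 0, 1],
    [-0.01, 0.33, 0, 0, 0, 1.5],
    [-0.01, 0.33, 0, 0, 0, 1.5]
  ]
}}

```text
clock: 35.25
eef_pos: [612.4, 13.6, 82.4]
tool_rot: [3.141, 0.001, 0.658]
force: [-3.6, 1.3, 0.6]
width: 25.5
```

Request:
{"fn": "move_arm", "kwargs": {
  "increments": [
    [0, 0.11, 0, 0, 0, 0.5],
    [0, 0.22, 0, 0, 0, 1],
    [-0.01, 0.33, 0, 0, 0, 1.5],
    [-0.01, 0.33, 0, 0, 0, 1.5]
  ]
}}

```text
clock: 35.65
eef_pos: [614.3, 10.9, 82.5]
tool_rot: [3.141, 0.001, 0.632]
force: [-3.7, 1.5, 0.6]
width: 25.8
```

Request:
{"fn": "move_arm", "kwargs": {
  "increments": [
    [0, 0.11, 0, 0, 0, 0.5],
    [0, 0.22, 0, 0, 0, 1],
    [-0.01, 0.33, 0, 0, 0, 1.5],
    [-0.01, 0.33, 0, 0, 0, 1.5]
  ]
}}

```text
clock: 36.05
eef_pos: [616.1, 8.3, 82.5]
tool_rot: [3.141, 0.001, 0.606]
force: [-3.2, 2.8, 0.9]
width: 25.7
```

Request:
{"fn": "move_arm", "kwargs": {
  "increments": [
    [0, 0.11, 0, 0, 0, 0.5],
    [0, 0.22, 0, 0, 0, 1],
    [-0.01, 0.33, 0, 0, 0, 1.5],
    [-0.01, 0.33, 0, 0, 0, 1.5]
  ]
}}

```text
clock: 36.45
eef_pos: [617.9, 5.6, 82.5]
tool_rot: [3.141, 0.001, 0.579]
force: [-2.8, 2.8, 1.2]
width: 25.5
```

Request:
{"fn": "move_arm", "kwargs": {
  "increments": [
    [0, 0.11, 0, 0, 0, 0.5],
    [0, 0.22, 0, 0, 0, 1],
    [-0.01, 0.33, 0, 0, 0, 1.5],
    [-0.01, 0.33, 0, 0, 0, 1.5]
  ]
}}

```text
clock: 36.85
eef_pos: [619.6, 2.9, 82.5]
tool_rot: [3.141, 0.001, 0.553]
force: [-4.1, 3.8, 1.4]
width: 25.5
```

Request:
{"fn": "move_arm", "kwargs": {
  "increments": [
    [0, 0.11, 0, 0, 0, 0.5],
    [0, 0.22, 0, 0, 0, 1],
    [-0.01, 0.33, 0, 0, 0, 1.5],
    [-0.01, 0.33, 0, 0, 0, 1.5]
  ]
}}

```text
clock: 37.25
eef_pos: [621.1, 0.4, 82.4]
tool_rot: [3.141, 0.001, 0.527]
force: [-3.0, 3.9, 1.1]
width: 25.7
```

```bash
cat > tq.py <<'E'
from h import *
s=ctrl.read_state();r=s["eef_pos"]-[513.1,-62.4,0];F=-s["force"]
print("Nm cw",round((r[1]*F[0]-r[0]*F[1])/1000,3),"tool hd",round(np.degrees(s["tool_rot"][2]),1),"pos hd",round(np.degrees(np.arctan2(r[1],r[0])),1),s["torque"].round(2))
E
python3 tq.py; python3 - <<'E'
from fit2 import *
for n,f in(("scene","a"),("side","b")): cv2.imwrite(f"pics/{f}14.png",eyes.get_image(n)[:,:,::-1])
for roi,f,n,w,k in(((340,170,85,36),"a","scene",28,38),((255,245,85,50),"b","side",21,27)):
    g,m=target(cv2.GaussianBlur(cv2.imread(f"pics/{f}14.png"),(3,3),0),roi);t=(w-g)/k
    for y in range(0,roi[3],2): print(roi[1]+y,"".join("@" if q<60 else "#" if v>.5 else "." for v,q in zip(t[y],m[y])))
    P=lambda hd,q:proj(n,kp(None,(62.5,0,hd,0))[0]+q*kp(None,(62.5,0,hd,0))[1]).round(1)
    for hd in (34,38,42): print(n,hd,P(hd,0),P(hd,60),P(hd,150))
E
```

```text
Nm cw 0.609 tool hd 30.2 pos hd 30.2 [0.91 0.75 0.03]
170 ................###@@@@@@##@@@.......................................................
172 ...............####@@@@@@#####.......................................................
174 ...............###@@@@@@##############...............................................
176 ....................#@@@#######################......................................
178 .............................############################............................
180 ......................................##########################.....................
182 ...............................................####################..................
184 .........................................................###########.................
186 ..............................................................######.................
188 ..............................................................#######................
190 .......................................@@@@@@@@#............##@######.............###
192 ..................................@@@@@@@@@@@@@@....
[... 2426 characters left out ...]
###.......
283 ....................#############........................................#####.......
285 ...................###########............................................#####......
287 ...................##########.............................................#####......
289 ..................###########.............................................######.....
291 ...............################............................................######....
293 .............###################...........................................######....
side 34 [277.5 282.3] [304.9 267. ] [341.7 246.4]
side 38 [277.5 282.3] [303.4 265.8] [337.8 243.7]
side 42 [277.5 282.3] [301.7 264.6] [333.7 241.3]
```

```bash
cat > look2.py <<'E'
from fit2 import *
import sys
tag,hd,grab=sys.argv[1],float(sys.argv[2]),len(sys.argv)>3
if grab:
    for n,f in(("scene","a"),("side","b")): cv2.imwrite(f"pics/{f}{tag}.png",eyes.get_image(n)[:,:,::-1])
fitkey(tag,(374,174,38,15),(268,262,52,26),(63,0,hd,0))
E
python3 look2.py 14 34
```

```text
tip z, tilt, heading, offset [61.56   0.062 29.268  0.946] cost 43.5
```

Request:
{"fn": "move_arm", "kwargs": {
  "increments": [
    [0, 0.11, 0, 0, 0, 0.5],
    [0, 0.22, 0, 0, 0, 1],
    [0, 0.22, 0, 0, 0, 1]
  ]
}}

```text
clock: 37.65
eef_pos: [622.0, -1.3, 82.4]
tool_rot: [-3.141, 0.001, 0.51]
force: [-4.1, 4.8, 2.1]
width: 25.9
```

```bash
python3 tq.py
```

```text
Nm cw 0.777 tool hd 29.2 pos hd 29.3 [1.05 0.78 0.05]
```

Request:
{"fn": "move_arm", "kwargs": {
  "increments": [
    [0, 0.09, 0, 0, 0, 0.4],
    [0, 0.16, 0, 0, 0, 0.8],
    [0, 0.16, 0, 0, 0, 0.8]
  ]
}}

```text
clock: 37.95
eef_pos: [622.7, -2.5, 82.3]
tool_rot: [-3.141, 0.002, 0.496]
force: [-3.3, 4.7, 1.3]
width: 25.5
```

```bash
python3 tq.py; python3 look2.py 15 34 g
```

```text
Nm cw 0.71 tool hd 28.4 pos hd 28.7 [1.12 0.83 0.05]
tip z, tilt, heading, offset [61.719  0.066 27.717  0.978] cost 41.6
```

Request:
{"fn": "move_arm", "kwargs": {
  "increments": [
    [0, 0.11, 0, 0, 0, 0.5],
    [0, 0.22, 0, 0, 0, 1],
    [0, 0.22, 0, 0, 0, 1]
  ]
}}

```text
clock: 38.35
eef_pos: [623.7, -4.3, 82.4]
tool_rot: [-3.141, 0.002, 0.479]
force: [-3.6, 4.9, 1.1]
width: 25.5
```

```bash
python3 tq.py; python3 look2.py 16 32 g; python3 - <<'E'
from fit2 import *
# heading from side view mid-line of long arm, rows across columns 295..318
for tag in("14","15","16"):
  img=cv2.GaussianBlur(cv2.imread(f"pics/b{tag}.png"),(3,3),0);out=[]
  for u in range(292,318,2):
    g=(21-(img[245:295,u,2].astype(float)-img[245:295,u,0]))/27;ii=np.where(g>.5)[0];ii=ii[(ii+245<285)];out.append((245+ii.mean())if len(ii) else 0)
  print(tag,np.round(out,1))
for hd in(30,33,36,39):
  B,L,S,Y=kp(None,(62.5,0,hd,0));P=np.array([proj("side",B+q*L)+BIAS["side"] for q in range(0,150,5)]);print(hd,np.interp(range(292,318,2),P[:,0],P[:,1]).round(1))
E
```

```text
Nm cw 0.751 tool hd 27.4 pos hd 27.7 [1.18 0.92 0.06]
tip z, tilt, heading, offset [62.043  0.074 26.793  0.877] cost 43.0
14 [275.  274.  273.  272.  271.  270.  269.5 268.5 268.  267.  266.  265.
 264. ]
15 [275.  274.5 274.  273.  272.  271.  270.  269.  268.  268.  267.  266.
 265. ]
16 [275.5 275.  274.  273.  272.  271.  271.  270.  269.  268.  267.5 266.5
 265.5]
30 [273.3 272.3 271.4 270.4 269.4 268.5 267.5 266.5 265.5 264.6 263.6 262.6
 261.6]
33 [272.5 271.4 270.4 269.3 268.2 267.1 266.  264.9 263.9 262.8 261.7 260.6
 259.5]
36 [271.6 270.5 269.3 268.1 266.9 265.7 264.5 263.3 262.1 260.9 259.7 258.5
 257.3]
39 [270.7 269.4 268.1 266.7 265.4 264.1 262.8 261.5 260.1 258.8 257.5 256.2
 254.8]
```

Request:
{"fn": "move_arm", "kwargs": {
  "increments": [
    [0, 0.11, 0, 0, 0, 0.5],
    [0, 0.22, 0, 0, 0, 1],
    [0, 0.22, 0, 0, 0, 1]
  ]
}}

```text
clock: 38.75
eef_pos: [624.5, -6.0, 82.3]
tool_rot: [-3.14, 0.002, 0.462]
force: [-3.9, 5.2, 2.0]
width: 25.7
```

```bash
python3 tq.py; python3 look2.py 17 30 g
```

```text
Nm cw 0.801 tool hd 26.4 pos hd 26.9 [1.23 0.89 0.08]
tip z, tilt, heading, offset [61.624  0.068 25.724  0.995] cost 42.4
```

Request:
{"fn": "move_arm", "kwargs": {
  "increments": [
    [0, 0.11, 0, 0, 0, 0.5],
    [0, 0.22, 0, 0, 0, 1],
    [0, 0.22, 0, 0, 0, 1]
  ]
}}

```text
clock: 39.15
eef_pos: [625.4, -7.7, 82.3]
tool_rot: [-3.14, 0.002, 0.444]
force: [-3.8, 5.9, 1.9]
width: 25.6
```

```bash
python3 tq.py; python3 look2.py 18 30 g
```

```text
Nm cw 0.868 tool hd 25.5 pos hd 26.0 [1.29 0.96 0.06]
tip z, tilt, heading, offset [61.499  0.062 24.704  1.002] cost 43.0
```

Request:
{"fn": "move_arm", "kwargs": {
  "increments": [
    [0, -0.22, 0, 0, 0, -1],
    [-0.01, -0.44, 0, 0, 0, -2],
    [-0.02, -0.65, 0, 0, 0, -3],
    [-0.03, -0.87, 0, 0, 0, -4],
    [-0.03, -0.87, 0, 0, 0, -4]
  ]
}}

```text
clock: 39.75
eef_pos: [622.1, -1.3, 82.5]
tool_rot: [3.141, 0.001, 0.514]
force: [-2.8, 3.7, 1.9]
width: 25.9
```

```bash
python3 tq.py; python3 look2.py 19 30 g
```

```text
Nm cw 0.569 tool hd 29.5 pos hd 29.3 [0.77 0.64 0.04]
tip z, tilt, heading, offset [6.0797e+01 4.7000e-02 2.8483e+01 1.2390e+00] cost 43.1
```

Request:
{"fn": "move_arm", "kwargs": {
  "increments": [
    [-0.01, -0.44, 0, 0, 0, -2],
    [-0.03, -0.87, 0, 0, 0, -4],
    [-0.07, -1.31, 0, 0, 0, -6],
    [-0.12, -1.74, 0, 0, 0, -8],
    [-0.15, -1.96, 0, 0, 0, -9],
    [-0.15, -1.96, 0, 0, 0, -9]
  ]
}}

```text
clock: 40.45
eef_pos: [611.1, 14.8, 82.5]
tool_rot: [3.141, 0.001, 0.671]
force: [0.2, -0.3, -0.3]
width: 25.7
```

```bash
python3 tq.py; python3 look2.py 20 36 g
```

```text
Nm cw -0.047 tool hd 38.5 pos hd 38.2 [-0.   -0.01 -0.03]
tip z, tilt, heading, offset [6.1683e+01 4.4000e-02 3.4436e+01 8.7700e-01] cost 40.1
```

Request:
{"fn": "move_arm", "kwargs": {
  "increments": [
    [0, 0, 0, 0, 0, 0],
    [0, 0, 0, 0, 0, 0],
    [0, 0, 0, 0, 0, 0],
    [0, 0, 0, 0, 0, 0],
    [0, 0, -2, 0, 0, 0],
    [0, 0, -4, 0, 0, 0],
    [0, 0, -7, 0, 0, 0],
    [0, 0, -10, 0, 0, 0],
    [0, 0, -13, 0, 0, 0],
    [0, 0, -13, 0, 0, 0],
    [0, 0, -13, 0, 0, 0],
    [0, 0, -13, 0, 0, 0]
  ],
  "grip": 0.2
}}

```text
clock: 41.75
eef_pos: [610.2, 15.1, 211.3]
tool_rot: [-3.141, 0.003, 0.671]
force: [-0.1, -0.6, 0.1]
width: 51.2
```

```bash
python3 - <<'E'
from fit2 import *
s=ctrl.read_state();print(s["eef_pos"],s["force"].round(1))
for n,f in(("scene","a"),("side","b")): cv2.imwrite(f"pics/{f}21.png",eyes.get_image(n)[:,:,::-1])
fitkey("21",(374,172,38,15),(276,250,54,32),(63,0,36,0))
fitkey("21",(374,172,38,15),(276,250,54,32),(70,0.1,32,0))
d=np.abs(cv2.imread("pics/a21.png").astype(int)-cv2.imread("pics/a0.png")).max(2)
for nm,(x,y,w,h) in dict(shaker=(326,158,16,30),cup=(242,265,45,38),peeler=(340,186,50,25),opener=(280,188,30,34)).items(): print(nm,d[y:y+h,x:x+w].mean().round(1),(d[y:y+h,x:x+w]>40).sum())
E
```

```text
[610.23368055  15.12261374 211.27088481] [-0.1 -0.6  0.1]
tip z, tilt, heading, offset [6.1932e+01 4.6000e-02 3.4204e+01 7.0800e-01] cost 41.9
tip z, tilt, heading, offset [6.1465e+01 3.9000e-02 3.4251e+01 1.3430e+00] cost 41.9
shaker 4.5 0
cup 4.5 0
peeler 4.4 4
opener 4.0 0
```

```bash
python3 -c "
from cell import ctrl
print(ctrl.finish_job())"
```

```text
the job is handed in; nothing more can be done
None
```

The key stands in the screw by itself, the screw was turned clockwise until it met its stop, and the job is handed in at about 42 s of the 72 s. No verdict was reported.

I took the key out of the stand, turned it short arm down and felt it into the socket. The first try landed on the socket's rim, so I lifted, shifted about 2.5 mm and it went in. I then let go and pushed the long arm round about 65° with one finger near its end.

**Forces:**
- The press on the screw peaked at about 15 N, against the limit of about 20 N.
- While the screw turned against friction, the torque read about 0.4–0.5 Nm. It then rose steadily to 0.87 Nm (about 7 N on the arm) and fell back elastically when I eased off. I take that as the stop, since friction alone holds at 0.45 Nm.

**Last checks from the cameras:**
- The key's tip is about 25 mm below the socket's mouth. The socket is 24 mm deep, so it is fully seated within measuring error.
- It leans about 0.04 rad.
- The gripper is about 85 mm above the key and reads no force.
- The shaker, cup, peeler and opener show no visible change since the start.

**What disagreed or went wrong:**
- The key turned several degrees further than my estimate of the starting angle gave. I put that down to play in the socket and springiness. The camera's heading fits near the end were poor, so the stop rests mainly on the force readings.
- My first push went over the top of the arm because the open fingers sit about 20 mm higher than I had assumed. It did not move the key.

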